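Shut the UV exposure chest and key in the long run

ROBOT

A 6-joint arm with a two-finger parallel gripper is mounted at the origin on the work surface. World frame = base frame: x ahead of the robot, y to its left, z up, the work surface at z = 0. Lengths are in m, angles in rad, forces in N, time in s.
With the tool pointing down it reaches from about 0.375 to 0.9 m from the base axis. Payload 3.1 kg.
Tool frame: the origin (TCP) lies midway between the tips of the shut fingers; the grasp point (between the pads) lies 19 mm behind it (robot.grip_depth is the distance from the TCP to the grasp point, in m); z points along the fingers, y is the direction in which the jaws open and shut (so a half turn about z gives the same grasp; the last joint's range is limited). The gripper opens to 87 mm and grips with 3 to 60 N. Pads are 19 mm wide; open, the fingers measure 117 mm over their backs; the gripper's body (75 mm by 190 mm) begins 51 mm behind the grasp point.
Start: joints at [0.95, 0.527, 1.433, -0, 1.181, -0.178], TCP at [0.268, 0.565, 0.196] pointing down, gripper open.
Joint ranges: [-3.08, 3.08], [-0.75, 2.2], [0.22, 2.44], [-1.43, 4.57], [0, 2.65], [-2.85, 2.85]. Speed limits (rad/s): [2.79, 2.79, 3.14, 3.14, 3.14, 3.14].

INTERFACE

Orientations are given as a unit quaternion [x, y, z, w].
In Python, from rig import robot gives the robot as it stands.
- The arm moves only by the tool carry_out, never from a script. Its arguments are lists of equal length, an entry for each row: "dr": the turn, a rotation vector about the world's x, y, z in rad, a list of three; "translation": the shift along the world's x, y, z in cm, a list of three; "grip": the opening, from 0 (shut) to 1 (fully open). A call has 1 to 20 rows; each row is the pose to reach, as a shift and turn from the pose commanded when the call began; what a row does not reach only later rows make up. A row lasts 1/12 s, in which the tool goes at most 41.7 mm and 7.16 degrees, less where a joint would pass 70% of its speed; a pose out of reach is approached as far as the arm can. A call with a gripper value outside its range is refused whole. The fingers move at their own pace and stop on an object; "newtons" is the grip in N (left out, the last holds). Time passes only in rows, so rows that repeat a pose let the fingers close. It gives the time, the measured TCP pose, the force and the opening at its end, in the units of the state.
- robot.get_obs(): the state, without advancing time (a new reading comes with each control period).
- robot.camera(name): name is "scene" or "side" or "wrist"; returns a dict with "color" (400x640x3 uint8, blue, green, red), "camera_matrix" (3x3 intrinsics, pixels), "T" (4x4, takes a point from camera to world coordinates). Camera axes: x right, y down, z forward; pixel columns grow to the right and rows downward; lengths in m; the calibration is good to about 2 mm. The wrist camera is an equidistant fisheye: a pixel r from the principal point sees the ray r / f radians off the axis. A picture is of the moment at which its call begins. There is no depth.
- robot.hand_in(): hands the job in, once; it reports no verdict.
The state is a dict: "time": time; "q": joint angles; "joint_velocities": joint speeds; "joint_torque": joint torques, N m; "position": TCP position; "tool_rot": TCP orientation; "ft_force": force on the tool from outside, world axes, zero at the start; "moment": the same for the moment, N m; "grip_width": finger opening in m.
Only numpy, scipy, OpenCV 4.12 (cv2) and the standard library are available. Lean on these libraries where they do the work, as an engineer would, in place of code of your own. Each camera call takes 0.05 s, during which the arm holds its last target. There are 200 camera calls.

TASK

The specimens are loaded in the UV exposure chest. Break its locked folding stay by pressing the orange knee (do not force the lid against it), then lower the lid gently until fully shut. With the lid shut, press the white key (clear), then blue (long programme), then green (start), each fully down and let go before the next; keep off yellow and red, and leave the specimens and the other things on the bench where they lie.

Things in the scene. Friction and masses are not known exactly. Their poses are not given: they have to be found in the camera images.
- exposer: UV exposure chest, fixed, grey on a maroon plinth, 300 mm deep (its x), 260 wide (its y). Origin: centre of its underside; x from front to back (hinge), z up. x -150 to -60 mm: control deck, flat top 80 mm high. x -60 to 150 mm: open chest, rim 95 mm high, walls 8 mm, inner floor 44 mm high, lid hinged along the back rim. Its front faces roughly world -y (yaw 1.25 to 1.75 rad)
- lid_hinge (a point): point on the lid's hinge line (x 150 mm, y 0, z 95 mm in the chest's frame; the line runs along the chest's y). Fixed
- lid (a joint): lid hinge, rad: 0 standing open, 100 degrees up from shut (10 degrees beyond upright); 1.745 fully shut. The hinge is stiff enough that the unlocked lid stays where it is left; 2 to 10 N at the front edge moves it
- lid_edge (a point): middle of the lid's front edge, on its outer (top) face. Lid 0.6 kg, 210 mm from hinge line to front edge, 260 wide; its underside lies in the plane of the hinge line, its outer face 30 mm outward (shut: 95 and 125 mm high). Lamp tubes inside, amber window in the outer face; a black finger lip 90 mm wide stands 10 mm out of the front edge
- knee (a point): centre of the stay's knee: orange roller, 18 mm in diameter, 24 mm long along the chest's y, in the chest's frame at y -106 mm (end farther from the robot), 66 mm in front of the hinge line and 78 mm above the rim while locked, 6 mm over centre. Pressed down and towards the hinge (3 to 8 N) it breaks, then stays bent; it folds on towards the hinge as the lid goes down
- stay_knee (a joint): bend of the steel stay's knee, rad: 0 locked, 0.1 in line, 0.35 clearly broken (knee pressed about 20 mm), 3.2 folded flat with the lid shut. Two links of 115 mm just inside the chest's end wall: the lower pivots on the rim 150 mm in front of the hinge line, the upper on the lid 150 mm from the hinge line
- white_top (a point): centre of the top of the white key. All five keys: square caps 20 mm wide, tops 95 mm above the bench (15 above the deck), in black 30 mm bezels, in one row along the chest's y at x -120 mm, 42 mm or more between centres; white, yellow and blue share the three places nearer the robot in any order, then red, and green at the far end
- blue_top (a point): centre of the top of the blue key, like the white one
- green_top (a point): centre of the top of the green key, like the white one, at the far end of the row
- key_white (a joint): travel of the white key, m: 0 up, 0.005 fully down. All keys spring back; 2 N starts them, 5 N takes them fully down
- key_blue (a joint): travel of the blue key, as the white one
- key_green (a joint): travel of the green key, as the white one
- key_yellow (a joint): travel of the yellow key (short programme), as the white one; not to be pressed
- key_red (a joint): travel of the red key (stop), as the white one; not to be pressed
- specimen_a: white dumbbell test piece 148 x 20 x 4 mm lying on the chest's inner floor; leave it
- specimen_b: a second one beside it; leave it
- caliper: digital caliper, 220 x 60 x 15 mm, lying on the bench in front of the control deck; origin under its middle
- tray: white tray 160 x 220 x 28 mm with two coloured test pieces, to the robot's right
- pellet_jar: jar of pellets, 68 mm in diameter, 110 mm high, standing
- weight: steel loading weight with a knob, 80 mm in diameter, 66 mm high
- brush: wooden-handled brush lying flat on the bench to the robot's left, between the robot and the gauge
- gauge: dial thickness gauge on a stand, fixed, base 130 x 90 mm, 222 mm high, to the robot's left; origin: centre of its underside

How it is judged:
By the outcome, as a careful person would: the job done as asked, in the order asked, and still so for the second after the job is handed in, with the robot touching nothing.
It also fails if it takes over 61 s, if anything falls off the work surface, if the arm or the gripper's body presses on something with over 40 N, if the wrist force passes 120 N, or if a joint passes its speed limit or range.

## Working session

There is one attempt and no reset: what is moved stays moved. The work goes in short steps, Python scripts to look and compute and a tool call to move; the robot and the scene stay as the last step left them, time stands still between calls to the robot, and variables do not carry over. Pictures are saved under pics/ and viewed, about 8 in all and at most 12, crops included, and the job is handed in when it is done.

Besides the shell and the picture viewer there is one more tool, called after "Emit:" as name(argument=value, ...) on one line, values as JSON. carry_out: Moves the arm, as the interface text tells. Its arguments: {"type":"object","properties":{"dr":{"type":"array"},"translation":{"type":"array"},"grip":{"type":"array"},"newtons":{"type":"number"}},"required":["dr","translation","grip"]}

```bash
mkdir -p pics; ls; python3 - <<'E'
from rig import robot
import cv2,numpy as np,pickle
d={}
for n in("scene","side","wrist"):
    c=robot.camera(n);d[n]=c;cv2.imwrite(f"pics/{n}0.png",c["color"])
    print(n,c["camera_matrix"].round(1).tolist(),c["T"].round(3).tolist())
pickle.dump(d,open("c0.pkl","wb"))
print(robot.get_obs())
E
```

```text
pics
scene [[447.2, 0.0, 314.0], [0.0, 447.2, 202.9], [0.0, 0.0, 1.0]] [[0.896, 0.308, -0.32, 0.888], [0.444, -0.635, 0.632, -0.799], [-0.009, -0.708, -0.706, 1.113], [0.0, 0.0, 0.0, 1.0]]
side [[494.3, 0.0, 310.7], [0.0, 494.3, 196.8], [0.0, 0.0, 1.0]] [[0.983, -0.1, 0.156, 0.202], [-0.185, -0.615, 0.766, -1.406], [0.019, -0.782, -0.623, 1.359], [0.0, 0.0, 0.0, 1.0]]
wrist [[309.7, 0.0, 320.4], [0.0, 309.7, 201.0], [0.0, 0.0, 1.0]] [[0.428, 0.874, 0.229, 0.206], [0.904, -0.414, -0.109, 0.594], [-0.001, 0.253, -0.967, 0.385], [0.0, 0.0, 0.0, 1.0]]
{'time': 0.15, 'q': array([ 9.49557950e-01,  5.28268822e-01,  1.43362022e+00,  4.09323872e-06,
        1.18138838e+00, -1.78539331e-01]), 'joint_velocities': array([-1.33251439e-03, -2.02435225e-03, -3.90164996e-03,  1.72372014e-03,
       -2.34467935e-03, -2.20383453e-05]), 'joint_torque': array([ 3.24615312e-04, -4.40430236e+01, -1.76842618e+01,  6.33433973e-02,
        5.52597188e-02, -8.31311809e-05]), 'position': array([0.26737123, 0.56424803, 0.19508262]), 'tool_rot': array([ 2.19547102e-01,  9.75601538e-01, -7.75185983e-04, -3.29696683e-04]), 'ft_force': array([-0.31929983,  1.2364558 , -0.29481877]), 'moment': array([ 0.0584014 , -0.00526015, -0.0097615 ]), 'grip_width': 0.0873566400475038}
```

View pics/scene0.png

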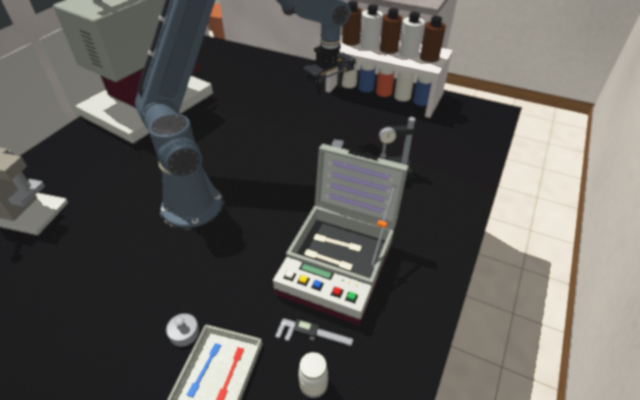

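View pics/side0.png

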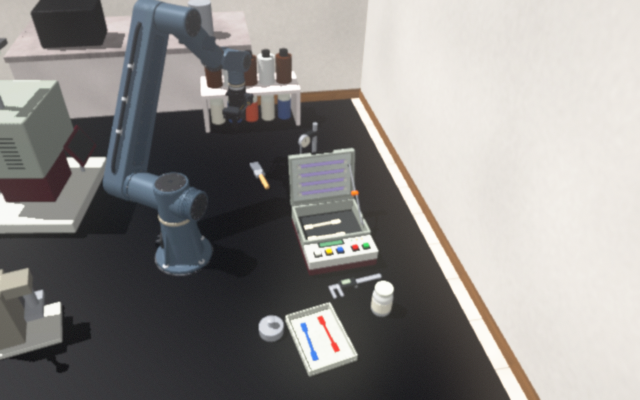

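Both views show the chest with its lid standing open. In the scene view the keys run white (290,277), yellow (303,280), blue (317,285), red (337,291), green (352,296), and the knee is at (382,224). Next I measure these by colour in both views.

```bash
cat > h.py <<'E'
import numpy as np,cv2
def ray(c,u,v):
    K=c["camera_matrix"];d=np.array([(u-K[0,2])/K[0,0],(v-K[1,2])/K[1,1],1.]);T=c["T"]
    return T[:3,3],T[:3,:3]@d
def plane(c,uv,z):
    o,d=ray(c,*uv);return o+d*(z-o[2])/d[2]
def tri(c1,p1,c2,p2):
    o1,d1=ray(c1,*p1);o2,d2=ray(c2,*p2)
    s=np.linalg.lstsq(np.c_[d1,-d2],o2-o1,rcond=None)[0]
    a,b=o1+d1*s[0],o2+d2*s[1];return (a+b)/2,np.linalg.norm(a-b)
H=dict(orange=(5,14),yellow=(20,35),green=(45,80),blue=(105,125),red=(0,4))
def blobs(c,name,box):
    x0,y0,x1,y1=box;h=cv2.cvtColor(c["color"],cv2.COLOR_BGR2HSV)[y0:y1,x0:x1]
    if name=="white":m=(h[...,1]<40)&(h[...,2]>225)
    else:
        lo,hi=H[name];m=(h[...,0]>=lo)&(h[...,0]<=hi)
        if name=="red":m|=h[...,0]>174
        m&=(h[...,1]>130)&(h[...,2]>60)
    n,_,s,ce=cv2.connectedComponentsWithStats(m.astype(np.uint8))
    return [(int(s[i,4]),(ce[i]+[x0,y0]).round(1).tolist()) for i in range(1,n) if s[i,4]>8]
E
python3 - <<'E'
import pickle;from h import *
d=pickle.load(open("c0.pkl","rb"))
B=dict(scene=(270,205,400,320),side=(290,180,390,270))
for n in("orange","yellow","blue","red","green","white"):
    r=[]
    for k in B:
        b=sorted(blobs(d[k],n,B[k]))[::-1][:3];print(n,k,b);r.append(b[0][1] if b else None)
        if b:print("   plane95",plane(d[k],b[0][1],.095).round(4))
    if all(r):print("   tri",tri(d["scene"],r[0],d["side"],r[1]))
a=cv2.resize(d["scene"]["color"][130:340,260:420],None,fx=2.8,fy=2.8,interpolation=2)
b=cv2.resize(d["side"]["color"][140:320,285:395],None,fx=3,fy=3,interpolation=2)
o=np.zeros((590,790,3),np.uint8);o[:a.shape[0],:a.shape[1]]=a;b=b[:,:790-a.shape[1]];o[:b.shape[0],a.shape[1]:a.shape[1]+b.shape[1]]=b
cv2.imwrite("pics/z0.png",o)
E
```

```text
orange scene [(53, [381.5, 223.3])]
   plane95 [0.6527 0.1236 0.095 ]
orange side [(33, [354.5, 192.6])]
   plane95 [0.7048 0.1467 0.095 ]
   tri (array([0.67221395, 0.04798926, 0.17682238]), np.float64(0.0023886314674460996))
yellow scene [(54, [303.0, 279.4])]
   plane95 [ 0.5313 -0.1679  0.095 ]
yellow side [(27, [328.6, 251.1])]
   plane95 [ 0.5255 -0.171   0.095 ]
   tri (array([ 0.52790702, -0.16191024,  0.08554054]), np.float64(0.0002686762679515029))
blue scene [(43, [317.0, 284.2])]
   plane95 [ 0.5729 -0.1652  0.095 ]
blue side [(20, [339.8, 249.6])]
   plane95 [ 0.5672 -0.1702  0.095 ]
   tri (array([ 0.57003536, -0.15934439,  0.08458755]), np.float64(0.0010845446233906304))
red scene [(53, [336.5, 291.2])]
   plane95 [ 0.63   -0.1625  0.095 ]
red side [(24, [354.7, 246.9])]
   plane95 [ 0.6241 -0.1656  0.095 ]
   tri (array([ 0.62743977, -0.15618692,  0.08515376]), np.float64(0.0003596459168646781))
green scene [(49, [351.3, 296.2])]
   plane95 [ 0.672  -0.1596  0.095 ]
green side [(17, [365.6, 245.1])]
   plane95 [ 0.666  -0.1631  0.095 ]
   tri (array([ 0.66977574, -0.15315137,  0.08479499]), np.float64(0.00010997735557384933))
white scene [(1082, [323.8, 283.7]), (122, [328.9, 259.4]), (101, [337.8, 242.2])]
   plane95 [ 0.5889 -0.1556  0.095 ]
white side [(739, [340.3, 248.5]), (112, [325.7, 236.0]), (89, [321.9, 223.7])]
   plane95 [ 0.5703 -0.165   0.095 ]
   tri (array([ 0.57943965, -0.13540883,  0.06404284]), np.float64(0.0012715218660760543))
```

View pics/z0.png

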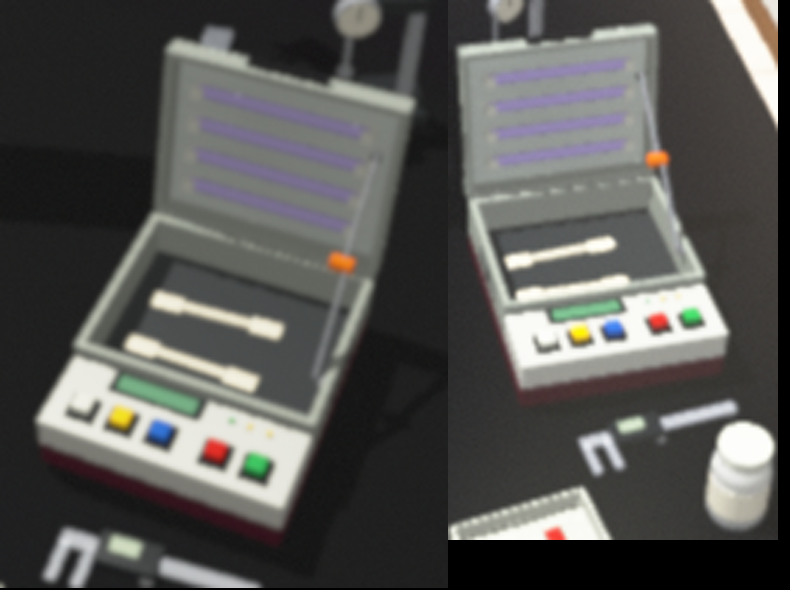

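The keys and knee agree across views: the row runs about 3.5° off world x, spacing is 42/57/42 mm, and the knee is near (0.672, 0.048, 0.177). I'll rise and go over the chest to look from close by.

Emit:
carry_out(dr=[[0,0,0],[0,0,0],[0,0,0],[0,0,0],[0,0,0],[0,0,-0.1],[0,0,-0.2],[0,0,-0.3],[0,0,-0.4],[0,0,-0.5],[0,0,-0.6],[0,0,-0.7],[0,0,-0.8],[0,0,-0.9],[0,0,-0.98],[0,0,-1.02],[0,0,-1.05],[0,0,-1.07],[0,0,-1.07],[0,0,-1.07]], translation=[[0,0,4],[0,0,8],[0,0,12],[0,0,16],[0,0,20],[3,-3,22],[6,-6,22],[9,-9,22],[12,-13,22],[15,-17,22],[17,-21,22],[19,-25,22],[21,-29,22],[23,-33,22],[25,-37,22],[26,-41,22],[27,-45,22],[28,-49,22],[29,-53,22],[30,-57,22]], grip=[0,0,0,0,0,0,0,0,0,0,0,0,0,0,0,0,0,0,0,0], newtons=15)

```text
time: 1.82
position: [0.559, 0.0267, 0.4155]
tool_rot: [0.686, 0.727, -0.0, -0.0]
ft_force: [1.1, 0.7, 0.8]
grip_width: 0.0
```

Emit:
carry_out(dr=[[0,0,0],[0,0,0],[0,0,0],[0,0,0],[0,0,0]], translation=[[0,-4,-2],[0,-8,-4],[0,-10,-6],[0,-10,-6],[0,-10,-6]], grip=[0,0,0,0,0])

```text
time: 2.23
position: [0.558, -0.0722, 0.3539]
tool_rot: [0.687, 0.726, -0.001, -0.002]
ft_force: [-0.1, 1.7, 0.1]
grip_width: 0.0006
```

```bash
cat >> h.py <<'E'
def wray(c,u,v):
    K=c["camera_matrix"];x,y=(u-K[0,2])/K[0,0],(v-K[1,2])/K[1,1];r=np.hypot(x,y)
    d=np.array([x/r*np.sin(r),y/r*np.sin(r),np.cos(r)]);return c["T"][:3,3],c["T"][:3,:3]@d
def wplane(c,uv,z):
    o,d=wray(c,*uv);return o+d*(z-o[2])/d[2]
E
python3 - <<'E'
from rig import robot
from h import *
import pickle
c=robot.camera("wrist");pickle.dump(c,open("w1.pkl","wb"));cv2.imwrite("pics/w1.png",c["color"])
o=robot.get_obs();print(o["time"],o["position"],o["tool_rot"],o["ft_force"],o["q"],c["T"].round(3).tolist())
for n in("orange","yellow","blue","red","green","white"):
    for a,p in sorted(blobs(c,n,(0,0,640,400)))[::-1][:4]:print(n,a,p,wplane(c,p,.173 if n=="orange" else .095).round(4))
d=pickle.load(open("c0.pkl","rb"))
for p,q in(((411,120),(315,124)),((388,135),(304,141))):print("gauge",tri(d["scene"],p,d["side"],q))
E
```

```text
2.2833 [ 0.55882237 -0.07124791  0.35544394] [ 6.86754402e-01  7.26888977e-01  4.29135806e-05 -8.97386258e-04] [ 0.045789    1.2969216  -0.12081156] [-3.25645324e-01  2.98334032e-01  1.36187670e+00  8.31591212e-04
  1.48297643e+00 -3.82485426e-01] [[0.998, 0.055, 0.01, 0.555], [0.056, -0.967, -0.25, -0.004], [-0.004, 0.251, -0.968, 0.544], [0.0, 0.0, 0.0, 1.0]]
orange 92 [421.6, 89.4] [0.6749 0.0475 0.173 ]
orange 81 [512.9, 175.8] [ 0.825  -0.0485  0.173 ]
orange 63 [520.9, 100.3] [0.8252 0.0576 0.173 ]
orange 34 [521.9, 33.2] [0.8253 0.1561 0.173 ]
yellow 2587 [309.1, 308.2] [ 0.5515 -0.3115  0.095 ]
yellow 174 [337.4, 268.3] [ 0.594  -0.2306  0.095 ]
yellow 170 [303.5, 268.4] [ 0.5393 -0.2339  0.095 ]
yellow 159 [298.1, 224.1] [ 0.5282 -0.1585  0.095 ]
blue 181 [324.9, 225.1] [ 0.5693 -0.1577  0.095 ]
red 150 [362.5, 224.0] [ 0.627  -0.1529  0.095 ]
green 128 [388.9, 223.5] [ 0.6686 -0.1501  0.095 ]
white 23452 [577.4, 181.0] [ 1.0523 -0.0523  0.095 ]
white 2240 [269.5, 192.2] [ 0.4833 -0.1107  0.095 ]
white 810 [503.0, 288.3] [ 0.9187 -0.2726  0.095 ]
white 581 [296.7, 145.1] [ 0.5214 -0.0384  0.095 ]
gauge (array([0.60514117, 0.51035003, 0.22121816]), np.float64(5.3502117015279565e-06))
gauge (array([0.54539082, 0.45839361, 0.17081158]), np.float64(0.0034779863555941906))
```

View pics/w1.png

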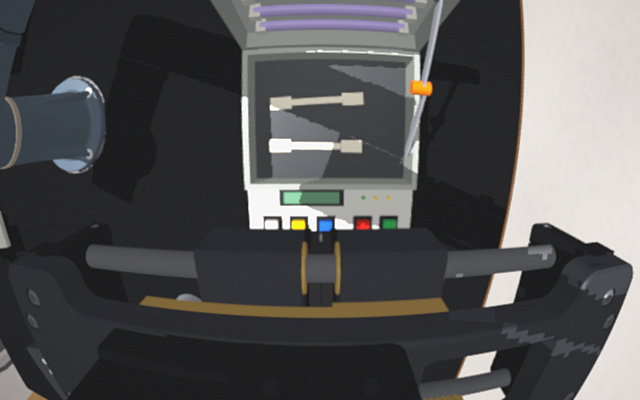

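The wrist view shows the chest with key tops in a row at about pixel row 224 (lower part hidden by the gripper) and the knee at (421,89). They agree with the other views and with the given sizes: knee at (0.674, 0.0475, 0.173), and about 267 mm from key row to hinge. Next I tilt the tool 0.5 rad and stand off from the knee.

Emit:
carry_out(dr=[[0.1,0,0],[0.2,0,0],[0.3,0,0],[0.4,0,0],[0.5,0,0],[0.5,0,0],[0.5,0,0],[0.5,0,0],[0.5,0,0]], translation=[[2,0,0],[4,1,-1],[6,3,-3],[8,5,-5.5],[10,7,-8],[11.5,9,-11],[11.5,10,-14],[11.5,10,-14.8],[11.5,10,-14.8]], grip=[0,0,0,0,0,0,0,0,0])

```text
time: 3.03
position: [0.6726, 0.0311, 0.206]
tool_rot: [0.664, 0.705, 0.179, -0.172]
ft_force: [0.0, 0.1, 0.9]
grip_width: 0.0003
```

```bash
python3 - <<'E'
from rig import robot
from h import *
o=robot.get_obs();print(o["time"],o["position"],o["tool_rot"],o["ft_force"])
a,b,w=(robot.camera(n) for n in("scene","side","wrist"))
for c in(a,b,w):print(blobs(c,"orange",(150,50,560,300)))
cv2.imwrite("pics/w2.png",np.vstack([w["color"][100:330],cv2.resize(a["color"][130:330,240:460],None,fx=640/220,fy=1.8)])[:600])
E
```

```text
3.0333 [0.67262102 0.03113463 0.20602915] [ 0.66402362  0.70536479  0.17852886 -0.1722225 ] [0.00872254 0.08088642 0.90833271]
[(340, [384.5, 85.2]), (18, [451.6, 79.4]), (133, [474.4, 83.1]), (42, [498.4, 88.9]), (55, [514.5, 90.9]), (31, [529.3, 95.4]), (14, [538.6, 94.7]), (63, [546.3, 99.2]), (12, [381.2, 225.2])]
[(15, [255.2, 118.0]), (34, [354.5, 192.5])]
[(1078, [490.6, 153.3]), (25, [308.2, 200.9]), (12, [325.1, 201.7]), (166, [311.6, 218.7]), (164, [500.8, 286.6])]
```

View pics/w2.png

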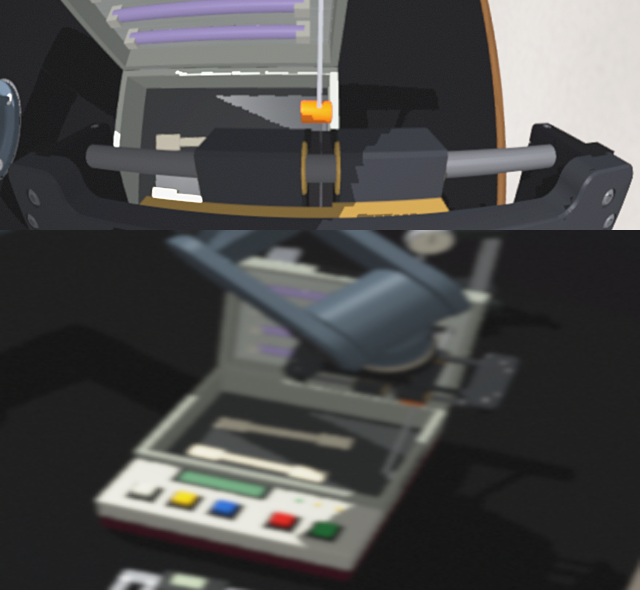

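The fingers (column 320) line up with the orange roller (column about 316), just ahead of the tip. Now I press gently, down and towards the hinge.

Emit:
carry_out(dr=[[0,0,0],[0,0,0],[0,0,0],[0,0,0],[0,0,0],[0,0,0],[0,0,0],[0,0,0],[0,0,0],[0,0,0],[0,0,0],[0,0,0]], translation=[[0,0.4,-0.7],[0,0.8,-1.4],[0,1.2,-2.1],[0,1.4,-2.6],[0,1.6,-2.8],[0,1.8,-3.1],[0,2.0,-3.4],[0,2.2,-3.6],[0,2.4,-3.8],[0,2.6,-4.0],[0,2.7,-4.2],[0,2.7,-4.2]], grip=[0,0,0,0,0,0,0,0,0,0,0,0])

```text
time: 4.18
position: [0.6738, 0.0561, 0.1654]
tool_rot: [0.665, 0.705, 0.18, -0.17]
ft_force: [-0.3, 0.7, 0.4]
grip_width: 0.0006
```

```bash
python3 - <<'E'
from rig import robot
from h import *
o=robot.get_obs();print(o["time"],o["position"],o["ft_force"])
b,w=(robot.camera(n) for n in("side","wrist"))
for c,B in((b,(320,160,380,230)),(w,(280,100,360,250))):print(blobs(c,"orange",B))
E
```

```text
4.1833 [0.67377432 0.05606868 0.16540753] [-0.33347507  0.73225301  0.38260738]
[(16, [354.1, 193.5])]
[(91, [308.9, 227.5]), (44, [329.1, 228.2])]
```

```bash
python3 - <<'E'
from rig import robot
from h import *
a,b,w=(robot.camera(n) for n in("scene","side","wrist"))
o=np.zeros((600,800,3),np.uint8)
o[:240,:480]=cv2.resize(w["color"][130:250,200:440],None,fx=2,fy=2)
o[240:600,:400]=cv2.resize(b["color"][150:240,300:400],(400,360),interpolation=2)
o[240:600,400:]=cv2.resize(a["color"][180:280,340:440],(400,360),interpolation=2)
cv2.imwrite("pics/p3.png",o)
E
```

```text
(no output)
```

View pics/p3.png

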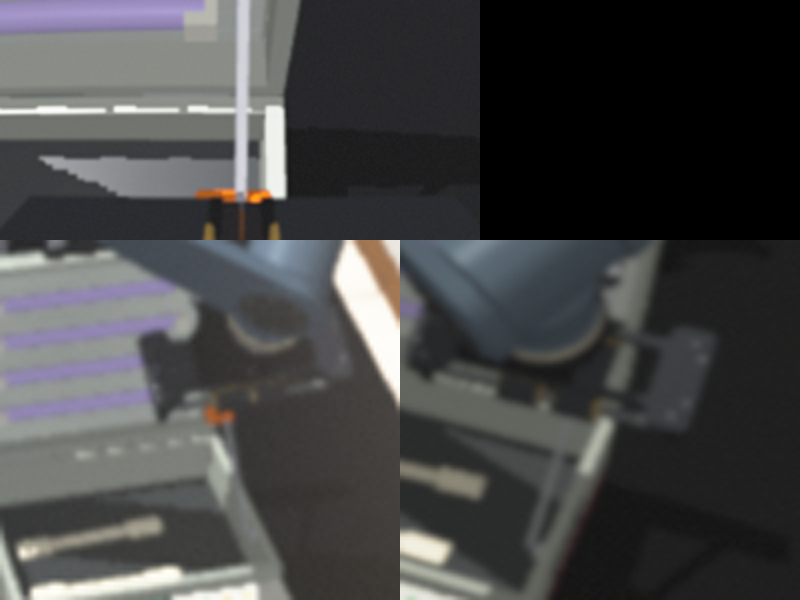

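The roller sits squarely at the fingertips and has moved about 20 mm with almost no force left, so the knee has gone past centre. I'll press another 12 mm for margin, then back off.

Emit:
carry_out(dr=[[0,0,0],[0,0,0],[0,0,0],[0,0,0],[0,0,0],[0,0,0]], translation=[[0,0.2,-0.2],[0,0.4,-0.5],[0,0.6,-0.7],[0,0.8,-0.9],[0,0.8,-1.0],[0,0.8,-1.0]], grip=[0,0,0,0,0,0])

```text
time: 4.93
position: [0.674, 0.0642, 0.156]
tool_rot: [0.665, 0.705, 0.18, -0.17]
ft_force: [-0.3, -0.4, 2.0]
grip_width: 0.0004
```

Emit:
carry_out(dr=[[0,0,0],[0,0,0],[0,0,0],[0,0,0],[0,0,0],[0,0,0],[0,0,0]], translation=[[0,-1.4,2.6],[0,-3,5],[0,-5,8],[0,-7,11],[0,-8,14],[0,-8,14],[0,-8,14]], grip=[0,0,0,0,0,0,0])

```text
time: 5.52
position: [0.6751, -0.0174, 0.2978]
tool_rot: [0.665, 0.705, 0.181, -0.168]
ft_force: [0.9, 0.1, 0.3]
grip_width: 0.0003
```

```bash
python3 - <<'E'
from rig import robot
from h import *
o=robot.get_obs();print(o["time"],o["position"],o["tool_rot"],o["ft_force"])
a,b,w=(robot.camera(n) for n in("scene","side","wrist"))
for c,B in((a,(360,200,410,250)),(b,(320,160,380,230)),(w,(250,60,400,220))):print(blobs(c,"orange",B))
p=blobs(w,"orange",(250,60,400,220))[-1][1];q=blobs(b,"orange",(320,160,380,230))[-1][1]
o1,d1=wray(w,*p);o2,d2=ray(b,*q)
s=np.linalg.lstsq(np.c_[d1,-d2],o2-o1,rcond=None)[0];print("knee",o1+d1*s[0],o2+d2*s[1])
E
```

```text
5.5167 [ 0.67510859 -0.01736645  0.2977623 ] [ 0.66513291  0.70485564  0.1808511  -0.16753988] [0.9231698  0.06517104 0.29292758]
[(49, [381.8, 223.3])]
[(29, [354.3, 192.7])]
[(86, [315.9, 188.3]), (10, [326.1, 177.9])]
knee [0.67966774 0.06499103 0.1603216 ] [0.67783463 0.06574535 0.16052056]
```

```bash
python3 - <<'E'
from rig import robot
from h import *
w=robot.camera("wrist");b=robot.camera("side");a=robot.camera("scene")
bb=blobs(w,"orange",(250,60,400,220));p=np.average([x[1] for x in bb],axis=0,weights=[x[0] for x in bb])
for c,B in((b,(320,160,380,230)),(a,(360,200,410,250))):
    q=blobs(c,"orange",B)[-1][1];o1,d1=wray(w,*p);o2,d2=ray(c,*q)
    s=np.linalg.lstsq(np.c_[d1,-d2],o2-o1,rcond=None)[0];print("knee",o1+d1*s[0],o2+d2*s[1])
    # expected pixel for locked / broken
Ti=np.linalg.inv(w["T"])
for P in([.674,.0475,.173,1],[.674,.068,.149,1]):
    x=Ti@P;r=np.arctan2(np.hypot(x[0],x[1]),x[2]);K=w["camera_matrix"];print(K[:2,2]+K[0,0]*r*x[:2]/np.hypot(x[0],x[1]))
print(p)
cv2.imwrite("pics/p4.png",cv2.resize(w["color"][20:260,120:460],(800,565)))
E
```

```text
knee [0.67011672 0.0496502  0.17480205] [0.67268511 0.04855102 0.17447224]
knee [0.67011709 0.04916761 0.17641334] [0.67235262 0.05001487 0.17666659]
[321.01452516 189.52157115]
[321.36697463 178.458486  ]
[317.55686275 186.93235294]
```

View pics/p4.png

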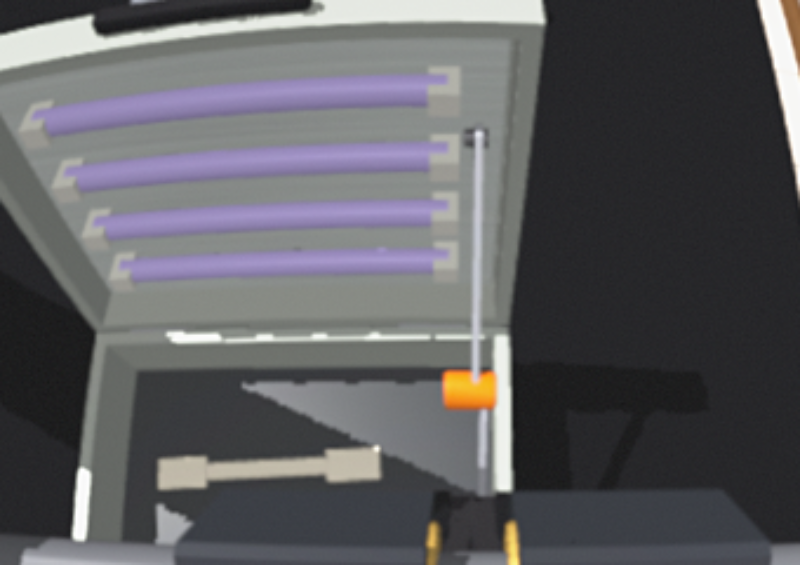

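```bash
python3 - <<'E'
from rig import robot
from h import *
from scipy.spatial.transform import Rotation as R
o=robot.get_obs();w=robot.camera("wrist");K=w["camera_matrix"];Rt=R.from_quat(o["tool_rot"]).as_matrix()
print(Rt.round(3))
def pr(P):
    x=np.linalg.inv(w["T"])@np.r_[P,1];h=np.hypot(*x[:2]);return (K[:2,2]+K[0,0]*np.arctan2(h,x[2])*x[:2]/h).round(1)
t=o["position"]
for k in(0,.009):print("tip+",k,pr(t+Rt[:,2]*k))
for tip in([.6738,.0561,.1654],):
    for kn in([.672,.049,.175],[.672,.0475,.173]):
        dlt=np.array(kn)-tip;print("locked hyp",pr(t+dlt),Rt.T@dlt)
E
```

```text
[[-0.057  0.998 -0.003]
 [ 0.875  0.052  0.481]
 [ 0.48   0.025 -0.877]]
tip+ 0 [319.5 230.3]
tip+ 0.009 [319.5 225.8]
locked hyp [316.3 239.1] [-0.00150469 -0.00192648 -0.01182517]
locked hyp [316.2 241.9] [-0.00377778 -0.00205337 -0.01079222]
```

```bash
python3 - <<'E'
from rig import robot
from h import *
import pickle
d=pickle.load(open("c0.pkl","rb"));w1=pickle.load(open("w1.pkl","rb"))
def T(w,p,c,q):
    o1,d1=wray(w,*p);o2,d2=ray(c,*q);s=np.linalg.lstsq(np.c_[d1,-d2],o2-o1,rcond=None)[0];return ((o1+d1*s[0]+o2+d2*s[1])/2).round(4)
print("before",T(w1,(421.6,89.4),d["side"],(354.5,192.6)),T(w1,(421.6,89.4),d["scene"],(381.5,223.3)))
w=robot.camera("wrist");bb=blobs(w,"orange",(250,60,400,220));p=np.average([x[1] for x in bb],axis=0,weights=[x[0] for x in bb])
print(bb,"now",T(w,p,d["side"],(354.3,192.7)),T(w,p,d["scene"],(381.8,223.3)),wplane(w,p,.173))
print(robot.get_obs()["time"])
E
```

```text
before [0.6732 0.0471 0.1763] [0.6725 0.0465 0.1803]
[(91, [316.4, 188.1]), (10, [326.1, 177.9])] now [0.6714 0.0491 0.1745] [0.6715 0.0492 0.177 ] [0.67049179 0.05000997 0.173     ]
5.9167
```

The knee seems to have come back nearly to its locked position after my retreat. I'll press again in small steps and read the force at each.

Emit:
carry_out(dr=[[0,0,0],[0,0,0],[0,0,0],[0,0,0],[0,0,0],[0,0,0],[0,0,0]], translation=[[-0.3,2,-3.4],[-0.3,4,-7.4],[-0.3,5,-9.6],[-0.3,5.5,-10.6],[-0.3,5.7,-10.9],[-0.3,5.8,-11.1],[-0.3,5.8,-11.1]], grip=[0,0,0,0,0,0,0])

```text
time: 6.5
position: [0.6723, 0.0411, 0.186]
tool_rot: [0.665, 0.705, 0.181, -0.169]
ft_force: [1.7, -0.0, 0.1]
grip_width: 0.0002
```

Emit:
carry_out(dr=[[0,0,0],[0,0,0],[0,0,0]], translation=[[0,0.3,-0.35],[0,0.6,-0.7],[0,0.6,-0.7]], grip=[0,0,0])

```text
time: 6.75
position: [0.6712, 0.0478, 0.1782]
tool_rot: [0.665, 0.705, 0.18, -0.17]
ft_force: [-0.2, 0.2, -0.8]
grip_width: 0.0008
```

Emit:
carry_out(dr=[[0,0,0],[0,0,0],[0,0,0]], translation=[[0,0.25,-0.3],[0,0.4,-0.5],[0,0.4,-0.5]], grip=[0,0,0])

```text
time: 7.0
position: [0.6707, 0.0521, 0.1725]
tool_rot: [0.665, 0.705, 0.18, -0.17]
ft_force: [0.3, 0.3, 0.0]
grip_width: 0.0006
```

Emit:
carry_out(dr=[[0,0,0],[0,0,0],[0,0,0]], translation=[[0,0.25,-0.3],[0,0.4,-0.5],[0,0.4,-0.5]], grip=[0,0,0])

```text
time: 7.25
position: [0.6706, 0.0562, 0.1673]
tool_rot: [0.665, 0.705, 0.18, -0.17]
ft_force: [0.1, -0.0, 0.2]
grip_width: 0.0006
```

Emit:
carry_out(dr=[[0,0,0],[0,0,0],[0,0,0]], translation=[[0,0.3,-0.35],[0,0.6,-0.7],[0,0.6,-0.7]], grip=[0,0,0])

```text
time: 7.5
position: [0.6704, 0.0625, 0.16]
tool_rot: [0.665, 0.705, 0.18, -0.171]
ft_force: [0.3, 0.6, 0.1]
grip_width: -0.0001
```

```bash
python3 - <<'E'
from rig import robot
from h import *
a,b,w=(robot.camera(n) for n in("scene","side","wrist"))
o=np.zeros((600,800,3),np.uint8)
o[:240,:480]=cv2.resize(w["color"][130:250,200:440],None,fx=2,fy=2)
o[240:600,:400]=cv2.resize(b["color"][150:240,300:400],(400,360),interpolation=2)
o[240:600,400:]=cv2.resize(a["color"][180:280,340:440],(400,360),interpolation=2)
cv2.imwrite("pics/p5.png",o);print(robot.get_obs()["ft_force"])
for c,B in((a,(360,200,410,250)),(b,(320,160,380,230)),(w,(250,60,400,240))):print(blobs(c,"orange",B))
E
```

```text
[-0.02239247 -0.09297758  0.19924371]
[]
[(16, [354.0, 193.8])]
[(35, [316.6, 230.2])]
```

View pics/p5.png

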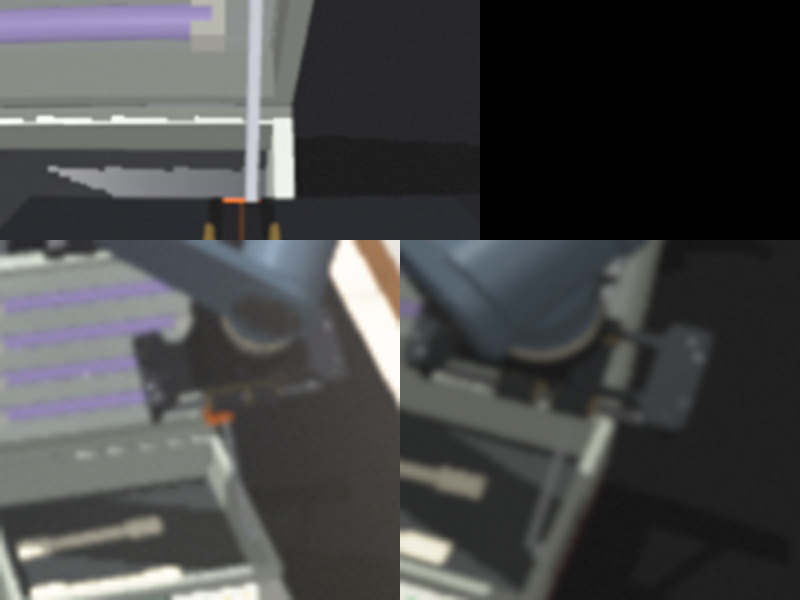

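The pictures leave it unclear whether the knee moved. Breaking it shortens the stay and tips the lid a little, so I compare the lid's image position with that at the start.

```bash
python3 - <<'E'
from rig import robot
from h import *
import pickle
d=pickle.load(open("c0.pkl","rb"))
n={k:robot.camera(k) for k in("scene","side")}
def m(k,y0,y1,x0,x1):
    t=cv2.resize(d[k]["color"][y0:y1,x0:x1],None,fx=8,fy=8,interpolation=2)
    s=cv2.resize(n[k]["color"][y0-6:y1+6,x0-6:x1+6],None,fx=8,fy=8,interpolation=2)
    r=cv2.matchTemplate(s,t,cv2.TM_CCOEFF_NORMED);_,v,_,l=cv2.minMaxLoc(r);print(k,(y0,y1,x0,x1),round(v,3),np.array(l)/8-6)
m("scene",142,172,314,330);m("scene",200,240,290,330);m("side",148,175,284,312);m("side",176,196,284,318);m("side",205,245,290,320)
E
```

```text
scene (142, 172, 314, 330) 0.599 [-5.875  6.   ]
scene (200, 240, 290, 330) 0.925 [-0.5  1. ]
side (148, 175, 284, 312) 0.999 [-0.125  0.   ]
side (176, 196, 284, 318) 0.997 [-0.125  0.   ]
side (205, 245, 290, 320) 0.904 [0.125 0.125]
```

The lid hasn't moved, so I need a cleaner look at the knee. I back off to a top-down pose, where the knee's y offset shows directly.

Emit:
carry_out(dr=[[0,0,0],[0,0,0],[0,0,0],[0,0,0],[-0.1,0,0],[-0.2,0,0],[-0.3,0,0],[-0.4,0,0],[-0.5,0,0],[-0.5,0,0],[-0.5,0,0]], translation=[[0,-1,1.8],[0,-2.5,4.6],[0,-4,7.2],[0,-6,10],[0,-8,13],[0,-10,16],[0,-12,19],[0,-13.3,19.5],[0,-13.3,19.5],[0,-13.3,19.5],[0,-13.3,19.5]], grip=[0,0,0,0,0,0,0,0,0,0,0])

```text
time: 8.67
position: [0.6707, -0.0696, 0.3561]
tool_rot: [0.685, 0.728, 0.001, -0.001]
ft_force: [-0.1, -0.9, 0.0]
grip_width: 0.0002
```

```bash
python3 - <<'E'
from rig import robot
from h import *
import pickle
w1=pickle.load(open("w1.pkl","rb"));w=robot.camera("wrist");pickle.dump(w,open("w6.pkl","wb"))
print(robot.get_obs()["time"],robot.get_obs()["position"])
H["orange"]=(3,22)
for c,B in((w1,(400,70,440,110)),(w,(270,60,380,130))):
    for a,p in blobs(c,"orange",B):print(a,p,wplane(c,p,.173),wplane(c,p,.157))
o=np.vstack([cv2.resize(w1["color"][20:120,380:460],(800,300))[:,:800],cv2.resize(w["color"][20:120,240:400],(800,300))])
o=np.hstack([cv2.resize(c["color"][20:120,x:x+66],(396,600),interpolation=2) for c,x in((w1,390),(w,285))])
cv2.imwrite("pics/p6.png",o)
E
```

```text
8.7167 [ 0.67058606 -0.07066872  0.355263  ]
284 [421.0, 87.9] [0.67401265 0.04929753 0.173     ] [0.6791253  0.05159143 0.157     ]
257 [327.0, 78.9] [0.67188286 0.05198663 0.173     ] [0.67208897 0.05427086 0.157     ]
```

View pics/p6.png

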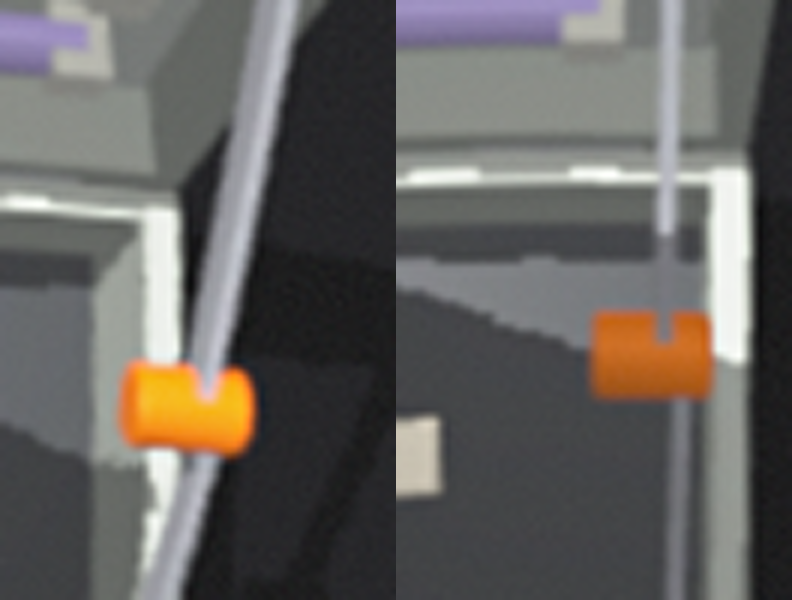

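Before (left) and now (right): the roller has moved only about 5 mm, roughly in line but not broken. I'll press straight down from above in small steps and watch the force.

Emit:
carry_out(dr=[[0,0,0],[0,0,0],[0,0,0],[0,0,0],[0,0,0],[0,0,0],[0,0,0]], translation=[[0.2,3,-2],[0.2,6,-5],[0.2,9,-8],[0.2,11,-11],[0.2,12.1,-14],[0.2,12.1,-16],[0.2,12.1,-16]], grip=[0,0,0,0,0,0,0])

```text
time: 9.3
position: [0.6685, 0.0499, 0.1886]
tool_rot: [0.686, 0.727, -0.004, -0.006]
ft_force: [-0.4, 0.7, -1.3]
grip_width: 0.0004
```

Emit:
carry_out(dr=[[0,0,0],[0,0,0],[0,0,0]], translation=[[0,0,-0.5],[0,0,-1.0],[0,0,-1.5]], grip=[0,0,0])

```text
time: 9.55
position: [0.6745, 0.0485, 0.1822]
tool_rot: [0.687, 0.727, 0.001, 0.001]
ft_force: [-0.4, 0.2, 0.6]
grip_width: 0.0004
```

Emit:
carry_out(dr=[[0,0,0],[0,0,0]], translation=[[0,0,-0.3],[0,0,-0.5]], grip=[0,0])

```text
time: 9.72
position: [0.6735, 0.0491, 0.1764]
tool_rot: [0.687, 0.727, 0.0, 0.0]
ft_force: [-0.8, -0.5, 0.0]
grip_width: 0.0003
```

Emit:
carry_out(dr=[[0,0,0],[0,0,0]], translation=[[0,0,-0.3],[0,0,-0.5]], grip=[0,0])

```text
time: 9.88
position: [0.6733, 0.0496, 0.1711]
tool_rot: [0.686, 0.727, 0.0, 0.0]
ft_force: [-0.4, 1.0, 0.5]
grip_width: 0.0002
```

Emit:
carry_out(dr=[[0,0,0],[0,0,0]], translation=[[0,0,-0.3],[0,0,-0.5]], grip=[0,0])

```text
time: 10.05
position: [0.6731, 0.0498, 0.1657]
tool_rot: [0.686, 0.727, 0.0, 0.0]
ft_force: [0.9, 0.1, -0.1]
grip_width: 0.0004
```

```bash
python3 - <<'E'
from rig import robot
from h import *
import pickle
H["orange"]=(3,22)
d=pickle.load(open("c0.pkl","rb"))
a,b,w=(robot.camera(n) for n in("scene","side","wrist"))
print(robot.get_obs()["ft_force"],robot.get_obs()["joint_torque"].round(1))
for c,B in((a,(360,200,410,250)),(b,(320,160,380,230)),(w,(250,60,400,235))):print(blobs(c,"orange",B))
t=cv2.resize(d["side"]["color"][148:175,284:312],None,fx=8,fy=8,interpolation=2);s=cv2.resize(b["color"][142:181,278:318],None,fx=8,fy=8,interpolation=2)
_,v,_,l=cv2.minMaxLoc(cv2.matchTemplate(s,t,cv2.TM_CCOEFF_NORMED));print(v,np.array(l)/8-6)
o=np.zeros((600,800,3),np.uint8)
o[:240,:480]=cv2.resize(w["color"][130:250,200:440],None,fx=2,fy=2)
o[240:600,:400]=cv2.resize(b["color"][150:240,300:400],(400,360),interpolation=2)
o[240:600,400:]=cv2.resize(a["color"][180:280,340:440],(400,360),interpolation=2)
cv2.imwrite("pics/p7.png",o)
E
```

```text
[ 1.19430136 -0.07712097  0.83248847] [ -0.  -48.3 -17.7   0.1   0.   -0. ]
[(46, [381.8, 223.7])]
[(28, [354.2, 193.0])]
[(306, [309.9, 222.4]), (200, [331.2, 222.6])]
0.8866056203842163 [0.375 1.75 ]
```

View pics/p7.png

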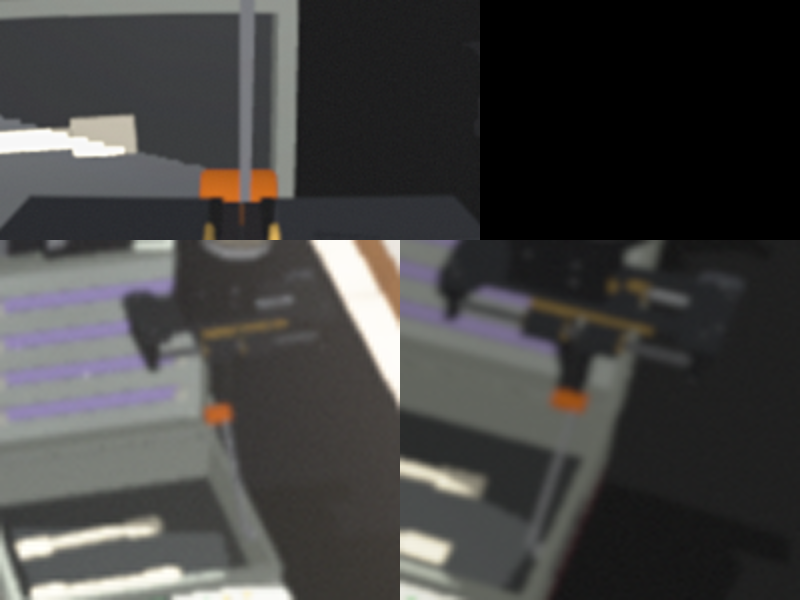

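The fingertips now rest on top of the roller, which has given way under them. I press on, down and towards the hinge, then lift straight up and check from above again.

Emit:
carry_out(dr=[[0,0,0],[0,0,0],[0,0,0],[0,0,0],[0,0,0],[0,0,0]], translation=[[0,0.4,-0.4],[0,0.8,-0.8],[0,1.2,-1.2],[0,1.4,-1.6],[0,1.6,-2.0],[0,1.6,-2.0]], grip=[0,0,0,0,0,0])

```text
time: 10.7
position: [0.673, 0.0653, 0.1455]
tool_rot: [0.686, 0.727, -0.001, 0.0]
ft_force: [0.2, -2.9, 0.4]
grip_width: 0.0005
```

```bash
cat >> h.py <<'E'
import pickle
def lidshift(b,y0=160,y1=196,x0=286,x1=318):
    d=pickle.load(open("c0.pkl","rb"))["side"]["color"]
    t=cv2.resize(d[y0:y1,x0:x1],None,fx=8,fy=8,interpolation=2);s=cv2.resize(b["color"][y0-8:y1+8,x0-8:x1+8],None,fx=8,fy=8,interpolation=2)
    _,v,_,l=cv2.minMaxLoc(cv2.matchTemplate(s,t,cv2.TM_CCOEFF_NORMED));return round(v,3),np.array(l)/8-8
H["orange"]=(3,22)
E
python3 - <<'E'
from rig import robot
from h import *
a,b,w=(robot.camera(n) for n in("scene","side","wrist"))
print(robot.get_obs()["ft_force"],robot.get_obs()["position"])
for c,B in((a,(360,200,410,250)),(b,(320,160,380,230)),(w,(250,60,400,235))):print(blobs(c,"orange",B))
print(lidshift(b),lidshift(b,150,175,286,312))
E
```

```text
[-0.55785625 -2.65410714  1.36372005] [0.67290262 0.06543684 0.14556897]
[(42, [382.4, 224.7])]
[(25, [353.1, 194.3])]
[(139, [308.3, 226.2]), (93, [329.3, 226.5])]
(0.987, array([0.625, 0.25 ])) (0.834, array([3. , 5.5]))
```

Emit:
carry_out(dr=[[0,0,0],[0,0,0],[0,0,0],[0,0,0],[0,0,0],[0,0,0],[0,0,0],[0,0,0]], translation=[[0,0,2],[0,0,5],[0,0,9],[0,-4,13],[0,-8,17],[0,-12,21],[0,-13.6,21],[0,-13.6,21]], grip=[0,0,0,0,0,0,0,0])

```text
time: 11.52
position: [0.6746, -0.0738, 0.3603]
tool_rot: [0.687, 0.726, 0.002, 0.003]
ft_force: [0.2, 0.5, 0.5]
grip_width: 0.0006
```

```bash
python3 - <<'E'
from rig import robot
from h import *
a,b,w=(robot.camera(n) for n in("scene","side","wrist"))
print(robot.get_obs()["time"],robot.get_obs()["position"])
for c,B in((a,(360,200,410,250)),(b,(320,160,380,230)),(w,(270,40,380,130))):print(blobs(c,"orange",B))
p=blobs(w,"orange",(270,40,380,130))[0][1];print(wplane(w,p,.173),wplane(w,p,.157))
print(lidshift(b),lidshift(b,150,175,286,312))
cv2.imwrite("pics/p8.png",cv2.resize(w["color"][0:200,200:440],(720,600),interpolation=2))
E
```

```text
11.6667 [ 0.67292078 -0.06981503  0.35539552]
[(40, [381.4, 223.7])]
[(27, [355.0, 192.9])]
[(270, [323.2, 79.2])]
[0.67206304 0.04879491 0.173     ] [0.67215571 0.05102216 0.157     ]
(0.993, array([0., 0.])) (0.995, array([0., 0.]))
```

The knee returned again and the lid is unmoved. I repeat the press with a camera reading at each depth to see how the roller really responds.

```bash
cat > st.py <<'E'
from rig import robot
from h import *
a,b,w=(robot.camera(n) for n in("scene","side","wrist"))
o=robot.get_obs();print(round(o["time"],2),o["position"].round(4),o["ft_force"].round(1),end=" ")
h=cv2.cvtColor(w["color"],cv2.COLOR_BGR2HSV)[40:236,290:350];m=(h[...,0]>=3)&(h[...,0]<=18)&(h[...,1]>150)&(h[...,2]>90)
ys,xs=np.nonzero(m);print("wrist",len(ys),(xs.min()+290,xs.max()+290,ys.min()+40,ys.max()+40) if len(ys) else 0,end=" ")
def pr(P):
    x=np.linalg.inv(w["T"])@np.r_[P,1];q=np.hypot(*x[:2]);K=w["camera_matrix"];return (K[:2,2]+K[0,0]*np.arctan2(q,x[2])*x[:2]/q).round(0)
for s in(0,.01,.02,.03):
    c=np.array([.672,.048+.64*s,.174-.77*s]);print(s,pr(c),end=" ")
print("side",blobs(b,"orange",(330,170,380,220)),"scene",blobs(a,"orange",(360,200,410,250)),lidshift(b))
E
python3 st.py
```

```text
11.82 [ 0.672  -0.0677  0.3533] [ 0.3  0.9 -0.1] wrist 257 (np.int64(317), np.int64(336), np.int64(76), np.int64(89)) 0 [326.  83.] 0.01 [327.  79.] 0.02 [327.  75.] 0.03 [327.  71.] side [(27, [354.9, 192.9])] scene [(40, [381.4, 223.7])] (0.99, array([0.125, 0.   ]))
```

Emit:
carry_out(dr=[[0,0,0],[0,0,0],[0,0,0],[0,0,0],[0,0,0],[0,0,0],[0,0,0],[0,0,0]], translation=[[0,3,-2],[0,6,-5],[0,9,-8],[0,11,-11],[0,11.8,-14],[0,11.8,-16.3],[0,11.8,-16.3],[0,11.8,-16.3]], grip=[0,0,0,0,0,0,0,0])

```text
time: 12.48
position: [0.6711, 0.0497, 0.1903]
tool_rot: [0.686, 0.728, -0.002, -0.002]
ft_force: [0.4, 0.6, 0.9]
grip_width: 0.0005
```

```bash
python3 st.py
```

```text
12.63 [0.6744 0.0479 0.1948] [-0.1 -0.1  0. ] wrist 684 (np.int64(301), np.int64(334), np.int64(207), np.int64(231)) 0 [317. 220.] 0.01 [317. 209.] 0.02 [318. 198.] 0.03 [318. 187.] side [(26, [354.8, 192.8])] scene [(42, [381.5, 223.9])] (0.991, array([0.375, 0.   ]))
```

Emit:
carry_out(dr=[[0,0,0],[0,0,0]], translation=[[0,0,-0.8],[0,0,-0.8]], grip=[0,0])

```text
time: 12.8
position: [0.6732, 0.0474, 0.1851]
tool_rot: [0.687, 0.727, 0.0, 0.0]
ft_force: [-0.8, 0.7, -0.3]
grip_width: 0.0003
```

```bash
python3 st.py
```

```text
12.95 [0.6732 0.0474 0.1853] [ 0.1 -0.2  0.3] wrist 616 (np.int64(301), np.int64(336), np.int64(210), np.int64(231)) 0 [318. 223.] 0.01 [319. 211.] 0.02 [319. 199.] 0.03 [320. 188.] side [(27, [354.9, 192.9])] scene [(42, [381.5, 223.9])] (0.991, array([0.375, 0.   ]))
```

Emit:
carry_out(dr=[[0,0,0],[0,0,0]], translation=[[0,0,-0.6],[0,0,-0.6]], grip=[0,0])

```text
time: 13.12
position: [0.6725, 0.0476, 0.178]
tool_rot: [0.686, 0.727, -0.0, -0.001]
ft_force: [-0.6, 0.0, -0.6]
grip_width: 0.0006
```

```bash
python3 st.py
```

```text
13.27 [0.6729 0.0477 0.1786] [ 0.5 -0.   1.3] wrist 522 (np.int64(301), np.int64(337), np.int64(213), np.int64(231)) 0 [318. 227.] 0.01 [319. 214.] 0.02 [320. 202.] 0.03 [320. 191.] side [(26, [354.8, 192.8])] scene [(42, [381.5, 223.9])] (0.991, array([0.375, 0.   ]))
```

Emit:
carry_out(dr=[[0,0,0],[0,0,0]], translation=[[0,0,-0.8],[0,0,-0.8]], grip=[0,0])

```text
time: 13.43
position: [0.6722, 0.0477, 0.1694]
tool_rot: [0.686, 0.727, -0.001, -0.001]
ft_force: [-0.4, 0.2, 0.0]
grip_width: 0.0003
```

```bash
python3 st.py
```

```text
13.58 [0.6729 0.0478 0.1705] [0.3 0.7 1.2] wrist 397 (np.int64(301), np.int64(338), np.int64(217), np.int64(230)) 0 [319. 231.] 0.01 [319. 218.] 0.02 [320. 206.] 0.03 [320. 194.] side [(27, [354.8, 192.7])] scene [(47, [381.5, 223.5])] (0.991, array([0.375, 0.   ]))
```

Emit:
carry_out(dr=[[0,0,0],[0,0,0]], translation=[[0,0,-0.8],[0,0,-0.8]], grip=[0,0])

```text
time: 13.75
position: [0.6722, 0.0478, 0.1614]
tool_rot: [0.686, 0.727, -0.001, -0.001]
ft_force: [-0.5, 0.4, -0.9]
grip_width: 0.0004
```

```bash
python3 st.py
```

```text
13.9 [0.6729 0.0477 0.1625] [ 0.3 -0.2  0.1] wrist 283 (np.int64(300), np.int64(338), np.int64(221), np.int64(230)) 0 [318. 236.] 0.01 [319. 222.] 0.02 [320. 209.] 0.03 [320. 196.] side [(21, [354.6, 193.2])] scene [(36, [381.6, 224.2])] (0.991, array([0.375, 0.   ]))
```

The roller hasn't moved at all yet: its top edge tracks the locked prediction, and the fingertips only now begin to cover it. The real tips seem to end higher than I assumed, so I keep going until there is force.

Emit:
carry_out(dr=[[0,0,0],[0,0,0]], translation=[[0,0,-0.5],[0,0,-0.5]], grip=[0,0])

```text
time: 14.07
position: [0.6734, 0.0476, 0.1578]
tool_rot: [0.686, 0.727, 0.0, 0.0]
ft_force: [0.8, -1.5, 2.6]
grip_width: 0.0006
```

```bash
python3 st.py
```

```text
14.22 [0.6734 0.0475 0.1581] [ 1.3 -0.3  0.3] wrist 313 (np.int64(298), np.int64(337), np.int64(220), np.int64(230)) 0 [317. 238.] 0.01 [318. 223.] 0.02 [318. 210.] 0.03 [319. 197.] side [(23, [354.5, 193.3])] scene [(28, [381.7, 224.8])] (0.991, array([0.375, 0.   ]))
```

Emit:
carry_out(dr=[[0,0,0],[0,0,0]], translation=[[0,0,-0.5],[0,0,-0.5]], grip=[0,0])

```text
time: 14.38
position: [0.673, 0.0479, 0.1527]
tool_rot: [0.686, 0.727, 0.0, -0.0]
ft_force: [0.3, -0.7, 3.2]
grip_width: 0.0003
```

```bash
python3 st.py
```

```text
14.53 [0.6731 0.0478 0.1529] [-1.  -0.   2.3] wrist 423 (np.int64(298), np.int64(338), np.int64(217), np.int64(230)) 0 [318. 241.] 0.01 [318. 227.] 0.02 [319. 213.] 0.03 [319. 200.] side [(17, [353.6, 193.6])] scene [(18, [382.3, 225.0])] (0.991, array([0.375, 0.   ]))
```

Emit:
carry_out(dr=[[0,0,0],[0,0,0]], translation=[[0,0,-0.5],[0,0,-0.5]], grip=[0,0])

```text
time: 14.7
position: [0.6732, 0.0484, 0.1474]
tool_rot: [0.686, 0.727, 0.001, -0.0]
ft_force: [0.3, 0.9, 1.8]
grip_width: 0.0005
```

```bash
python3 st.py; python3 - <<'E'
from rig import robot
import cv2,numpy as np
a,b,w=(robot.camera(n)["color"] for n in("scene","side","wrist"))
o=np.zeros((600,800,3),np.uint8)
o[:240,:480]=cv2.resize(w[130:250,200:440],None,fx=2,fy=2)
o[240:600,:400]=cv2.resize(b[150:240,300:400],(400,360),interpolation=2)
o[240:600,400:]=cv2.resize(a[180:270,340:440],(400,360),interpolation=2)
cv2.imwrite("pics/p9.png",o)
E
```

```text
14.85 [0.6729 0.0478 0.1474] [0.2 1.3 1.7] wrist 605 (np.int64(298), np.int64(339), np.int64(212), np.int64(230)) 0 [318. 245.] 0.01 [318. 230.] 0.02 [319. 216.] 0.03 [320. 202.] side [(11, [352.2, 193.9])] scene [] (0.991, array([0.375, 0.   ]))
```

View pics/p9.png

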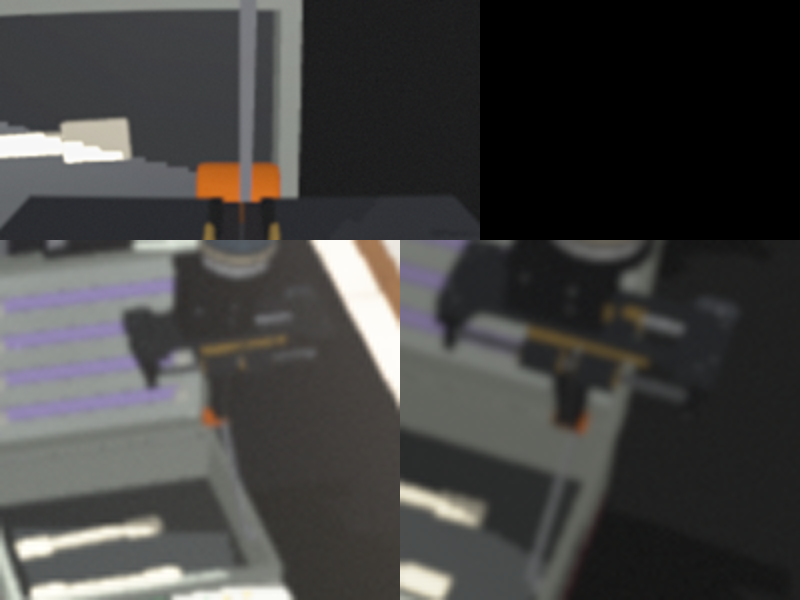

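Contact began at TCP z of about 0.160, so the tips end about 20 mm above the reported TCP. The roller has now moved about 13 mm with 2–3 N, so I keep pressing down and towards the hinge.

Emit:
carry_out(dr=[[0,0,0],[0,0,0],[0,0,0]], translation=[[0,0.2,-0.4],[0,0.4,-0.8],[0,0.4,-0.8]], grip=[0,0,0])

```text
time: 15.25
position: [0.6727, 0.0528, 0.1402]
tool_rot: [0.686, 0.727, 0.0, -0.001]
ft_force: [-1.1, 2.2, 3.9]
grip_width: 0.0001
```

```bash
python3 st.py
```

```text
15.4 [0.6728 0.0525 0.1402] [-1.9  1.7  4.7] wrist 636 (np.int64(298), np.int64(339), np.int64(211), np.int64(230)) 0 [317. 258.] 0.01 [318. 242.] 0.02 [319. 227.] 0.03 [319. 213.] side [(9, [351.7, 194.6])] scene [] (0.99, array([0.5  , 0.125]))
```

Emit:
carry_out(dr=[[0,0,0],[0,0,0],[0,0,0]], translation=[[0,0.3,-0.4],[0,0.6,-0.8],[0,0.6,-0.8]], grip=[0,0,0])

```text
time: 15.65
position: [0.6726, 0.0571, 0.1324]
tool_rot: [0.686, 0.728, -0.001, 0.0]
ft_force: [-1.8, -1.0, 5.3]
grip_width: 0.0005
```

```bash
python3 st.py
```

```text
15.8 [0.6726 0.057  0.1324] [-2.  -0.1  6.2] wrist 637 (np.int64(297), np.int64(339), np.int64(211), np.int64(230)) 0 [317. 271.] 0.01 [318. 255.] 0.02 [319. 239.] 0.03 [319. 224.] side [(9, [350.9, 195.3])] scene [] (0.984, array([0.75, 0.5 ]))
```

Emit:
carry_out(dr=[[0,0,0],[0,0,0],[0,0,0]], translation=[[0,0.3,-0.4],[0,0.6,-0.8],[0,0.6,-0.8]], grip=[0,0,0])

```text
time: 16.05
position: [0.673, 0.0617, 0.1246]
tool_rot: [0.686, 0.728, -0.001, 0.001]
ft_force: [-1.8, -3.5, 6.8]
grip_width: 0.001
```

```bash
python3 st.py
```

```text
16.2 [0.6731 0.0617 0.1246] [-2.3 -2.6  6.4] wrist 562 (np.int64(296), np.int64(337), np.int64(212), np.int64(230)) 0 [316. 286.] 0.01 [316. 269.] 0.02 [317. 252.] 0.03 [318. 236.] side [(9, [350.9, 196.3])] scene [] (0.97, array([1.125, 1.5  ]))
```

The knee is now displaced about 35–40 mm and the lid has tipped slightly. I lift off and check that it stays.

Emit:
carry_out(dr=[[0,0,0],[0,0,0],[0,0,0],[0,0,0],[0,0,0],[0,0,0],[0,0,0],[0,0,0],[0,0,0],[0,0,0]], translation=[[0,-0.4,1.5],[0,-1,4],[0,-3,8],[0,-6,12],[0,-9,16],[0,-12,20],[0,-13.2,23],[0,-13.2,23],[0,-13.2,23],[0,-13.2,23]], grip=[0,0,0,0,0,0,0,0,0,0])

```text
time: 17.03
position: [0.6731, -0.0693, 0.354]
tool_rot: [0.687, 0.727, 0.0, 0.001]
ft_force: [-0.2, 0.0, -0.8]
grip_width: 0.0005
```

```bash
python3 st.py
```

```text
17.18 [ 0.6718 -0.0673  0.3509] [1.3 0.  0.5] wrist 258 (np.int64(317), np.int64(336), np.int64(76), np.int64(89)) 0 [326.  83.] 0.01 [327.  79.] 0.02 [327.  74.] 0.03 [327.  70.] side [(26, [354.8, 192.8])] scene [(40, [381.4, 223.7])] (0.99, array([0.25, 0.  ]))
```

It returned to exactly the locked pixels. Either it springs back or my retreat drags it. I press again and lift in small steps with readings.

Emit:
carry_out(dr=[[0,0,0],[0,0,0],[0,0,0],[0,0,0],[0,0,0],[0,0,0],[0,0,0],[0,0,0],[0,0,0],[0,0,0],[0,0,0],[0,0,0],[0,0,0],[0,0,0],[0,0,0],[0,0,0]], translation=[[0,3,-3],[0,6,-6],[0,9,-9],[0,11,-12],[0,11.8,-15.5],[0,11.8,-18],[0,11.8,-19.4],[0,11.8,-20],[0,11.9,-20.6],[0,12.1,-21.2],[0,12.4,-21.7],[0,12.7,-22.2],[0,13,-22.7],[0,13.4,-23.2],[0,13.8,-23.6],[0,13.8,-23.6]], grip=[0,0,0,0,0,0,0,0,0,0,0,0,0,0,0,0])

```text
time: 18.52
position: [0.6731, 0.0641, 0.1199]
tool_rot: [0.686, 0.728, -0.004, 0.004]
ft_force: [-4.5, -12.8, 6.8]
grip_width: 0.0017
```

```bash
python3 st.py
```

```text
18.67 [0.6731 0.0641 0.1199] [ -3.1 -12.1   6.8] wrist 0 0 0 [315. 296.] 0.01 [316. 278.] 0.02 [317. 260.] 0.03 [318. 244.] side [(10, [350.5, 197.0])] scene [] (0.953, array([1.375, 2.375]))
```

Emit:
carry_out(dr=[[0,0,0],[0,0,0]], translation=[[0,0,0.5],[0,0,0.5]], grip=[0,0])

```text
time: 18.83
position: [0.673, 0.0643, 0.1223]
tool_rot: [0.686, 0.727, -0.003, 0.003]
ft_force: [-0.1, -11.4, -2.6]
grip_width: 0.0019
```

```bash
python3 st.py
```

```text
18.98 [0.673  0.0643 0.1223] [ -0.1 -11.5  -3.6] wrist 274 (np.int64(296), np.int64(337), np.int64(219), np.int64(232)) 0 [315. 293.] 0.01 [316. 275.] 0.02 [317. 259.] 0.03 [318. 242.] side [(11, [350.6, 196.6])] scene [] (0.965, array([1.25, 2.  ]))
```

Emit:
carry_out(dr=[[0,0,0],[0,0,0]], translation=[[0,0,0.8],[0,0,0.8]], grip=[0,0])

```text
time: 19.15
position: [0.6729, 0.0641, 0.1293]
tool_rot: [0.686, 0.727, -0.004, 0.003]
ft_force: [1.5, -11.3, -7.7]
grip_width: 0.0023
```

```bash
python3 st.py
```

```text
19.3 [0.6729 0.0641 0.1293] [  1.5 -11.   -7.5] wrist 347 (np.int64(296), np.int64(337), np.int64(219), np.int64(233)) 0 [316. 286.] 0.01 [316. 269.] 0.02 [317. 253.] 0.03 [318. 237.] side [(15, [351.7, 195.8])] scene [(13, [381.8, 226.8])] (0.978, array([0.875, 0.875]))
```

That confirms it: the upper link has wedged into the slit between the fingers (width growing, 11 N sideways), and lifting drags the knee back. I free it by easing back in -y and opening the fingers slightly before lifting.

Emit:
carry_out(dr=[[0,0,0],[0,0,0],[0,0,0],[0,0,0],[0,0,0],[0,0,0]], translation=[[0,0,-0.4],[0,0,-0.6],[0,-0.2,-0.6],[0,-0.4,-0.6],[0,-0.6,-0.5],[0,-0.8,-0.4]], grip=[0.0,0.0,0.08,0.12,0.12,0.12])

```text
time: 19.8
position: [0.6731, 0.0621, 0.1269]
tool_rot: [0.686, 0.727, 0.0, -0.0]
ft_force: [0.4, 0.3, -0.4]
grip_width: 0.0097
```

```bash
python3 st.py
```

```text
19.95 [0.673  0.0619 0.1267] [-0.1  0.5  0. ] wrist 652 (np.int64(296), np.int64(338), np.int64(213), np.int64(235)) 0 [316. 284.] 0.01 [316. 267.] 0.02 [317. 250.] 0.03 [318. 235.] side [(13, [352.2, 196.0])] scene [(20, [382.2, 226.4])] (0.972, array([1.125, 1.25 ]))
```

Emit:
carry_out(dr=[[0,0,0],[0,0,0],[0,0,0]], translation=[[0,-0.3,0.3],[0,-0.6,0.8],[0,-0.6,0.8]], grip=[0.12,0.12,0.12])

```text
time: 20.2
position: [0.6739, 0.0551, 0.136]
tool_rot: [0.686, 0.727, 0.001, 0.001]
ft_force: [-0.3, 0.6, -0.5]
grip_width: 0.0102
```

```bash
python3 st.py
```

```text
20.35 [0.6732 0.0557 0.1351] [ 0.4 -0.  -0.1] wrist 994 (np.int64(297), np.int64(337), np.int64(199), np.int64(228)) 0 [316. 266.] 0.01 [317. 250.] 0.02 [317. 235.] 0.03 [318. 220.] side [(17, [352.5, 195.7])] scene [(22, [381.5, 226.3])] (0.971, array([1.  , 1.25]))
```

The knee stays bent, the lid stays slightly tipped and the forces are zero. I lift clear, check again, then go over behind the lid.

Emit:
carry_out(dr=[[0,0,0],[0,0,0],[0,0,0],[0,0,0],[0,0,0],[0,0,0],[0,0,0],[0,0,0],[0,0,0],[0,0,0]], translation=[[0,-0.8,2],[0,-1.6,4],[0,-4,7],[0,-6.5,10],[0,-9,13],[0,-11,16.5],[0,-12.5,20],[0,-12.5,22],[0,-12.5,22],[0,-12.5,22]], grip=[0.12,0.12,0.12,0.12,0.12,0,0,0,0,0])

```text
time: 21.18
position: [0.6734, -0.0695, 0.3561]
tool_rot: [0.686, 0.727, 0.001, 0.001]
ft_force: [-0.3, -0.7, -1.3]
grip_width: 0.0002
```

```bash
python3 st.py
```

```text
21.33 [ 0.6719 -0.0684  0.3523] [-0.8  0.8  0.6] wrist 225 (np.int64(317), np.int64(335), np.int64(62), np.int64(75)) 0 [326.  82.] 0.01 [326.  78.] 0.02 [327.  74.] 0.03 [327.  70.] side [(20, [352.4, 195.5])] scene [(37, [382.4, 226.1])] (0.972, array([1.   , 1.375]))
```

Emit:
carry_out(dr=[[0,0,0],[0,0,0],[0,0,0],[0,0,0],[0,0,0],[0,0,0],[0,0,0],[0,0,0],[0,0,0],[0,0,0],[0,0,0],[0,0,0],[0,0,0]], translation=[[-2,1,3],[-4,4,6],[-6,8,7],[-8,12,7],[-10,16,7],[-11,20,7],[-11,24,7],[-11,28,7],[-11,31,5],[-11,31,1],[-11,31,-3],[-11,31,-6],[-11,31,-6]], grip=[0,0,0,0,0,0,0,0,0,0,0,0,0])

```text
time: 22.42
position: [0.5566, 0.2403, 0.2853]
tool_rot: [0.686, 0.728, -0.008, -0.005]
ft_force: [-1.1, -0.1, -0.6]
grip_width: 0.0005
```

```bash
python3 st.py
```

```text
22.57 [0.5637 0.241  0.2954] [0.1 0.1 0.2] wrist 0 0 0 [396. 340.] 0.01 [396. 333.] 0.02 [396. 326.] 0.03 [395. 319.] side [(21, [352.4, 195.4])] scene [(37, [382.4, 226.1])] (0.973, array([1.   , 1.375]))
```

The knee stays at about 33 mm displaced after letting go. I now push the lid forward from behind, slowly.

Emit:
carry_out(dr=[[0,0,0],[0,0,0],[0,0,0],[0,0,0],[0,0,0],[0,0,0],[0,0,0],[0,0,0],[0,0,0],[0,0,0],[0,0,0],[0,0,0]], translation=[[0,-2,-2],[0,-4,-3],[0,-5,-3],[0,-5.7,-3],[0,-6.4,-3],[0,-7,-3],[0,-7.6,-3],[0,-8.2,-3],[0,-8.8,-3],[0,-9.4,-3],[0,-10,-3],[0,-10,-3]], grip=[0,0,0,0,0,0,0,0,0,0,0,0])

```text
time: 23.57
position: [0.5644, 0.1418, 0.2664]
tool_rot: [0.686, 0.727, 0.002, 0.0]
ft_force: [0.9, 3.9, 1.7]
grip_width: 0.0004
```

```bash
python3 st.py
```

```text
23.72 [0.5638 0.1417 0.2656] [1.2 4.9 3.3] wrist 1140 (np.int64(290), np.int64(349), np.int64(206), np.int64(224)) 0 [414. 286.] 0.01 [413. 278.] 0.02 [413. 270.] 0.03 [412. 261.] side [(20, [352.0, 196.6])] scene [(37, [382.4, 227.1])] (0.938, array([1.625, 2.875]))
```

Emit:
carry_out(dr=[[0,0,0],[0,0,0],[0,0,0],[0,0,0],[0,0,0],[0,0,0],[0,0,0],[0,0,0],[0,0,0],[0,0,0],[0,0,0]], translation=[[0,-0.9,0],[0,-1.8,0],[0,-2.8,0],[0,-3.9,0],[0,-5,-0.1],[0,-6.1,-0.2],[0,-7.2,-0.5],[0,-8.3,-0.8],[0,-9.3,-1.1],[0,-9.3,-1.1],[0,-9.3,-1.1]], grip=[0,0,0,0,0,0,0,0,0,0,0])

```text
time: 24.63
position: [0.5617, 0.0462, 0.253]
tool_rot: [0.687, 0.727, -0.002, -0.001]
ft_force: [0.1, -0.6, 0.4]
grip_width: 0.0002
```

```bash
cat > lid.py <<'E'
from rig import robot
from h import *
o=robot.get_obs();print(round(o["time"],2),o["position"].round(4),o["ft_force"].round(1))
a,b=(robot.camera(n) for n in("scene","side"))
print(blobs(b,"orange",(330,170,380,230)),blobs(a,"orange",(360,200,410,260)))
o=np.hstack([cv2.resize(b["color"][130:280,270:390],(400,500),interpolation=2),cv2.resize(a["color"][120:320,265:425],(400,500),interpolation=2)])
cv2.imwrite("pics/lid.png",o)
E
python3 lid.py
```

```text
24.63 [0.5617 0.0462 0.253 ] [ 0.1 -0.6  0.4]
[(9, [350.0, 200.0])] [(30, [382.5, 230.5])]
```

Emit:
carry_out(dr=[[0,0,0],[0,0,0],[0,0,0],[0,0,0],[0,0,0],[0,0,0],[0,0,0],[0,0,0],[0,0,0],[0,0,0]], translation=[[0,-1,-0.5],[0,-2,-1],[0,-3.2,-1.7],[0,-4.4,-2.4],[0,-5.3,-3.2],[0,-6.2,-4],[0,-7.1,-4.9],[0,-8,-5.8],[0,-8,-5.8],[0,-8,-5.8]], grip=[0,0,0,0,0,0,0,0,0,0])

```text
time: 25.57
position: [0.5613, -0.0329, 0.1942]
tool_rot: [0.687, 0.727, -0.002, -0.002]
ft_force: [-0.4, 0.3, -0.1]
grip_width: 0.0003
```

```bash
python3 lid.py
```

```text
25.57 [ 0.5613 -0.0329  0.1942] [-0.4  0.3 -0.1]
[(13, [339.7, 196.5])] [(26, [362.0, 220.8])]
```

Emit:
carry_out(dr=[[0,0,0],[0,0,0],[0,0,0],[0,0,0],[0,0,0],[0,0,0],[0,0,0],[0,0,0]], translation=[[0,-0.7,-0.9],[0,-1.3,-1.8],[0,-1.9,-2.7],[0,-2.3,-3.5],[0,-2.6,-4.3],[0,-2.9,-5],[0,-3,-5.2],[0,-3,-5.2]], grip=[0,0,0,0,0,0,0,0])

```text
time: 26.33
position: [0.562, -0.0624, 0.1426]
tool_rot: [0.687, 0.727, -0.001, -0.001]
ft_force: [0.1, 0.2, -0.1]
grip_width: 0.0004
```

```bash
python3 lid.py
```

```text
26.33 [ 0.562  -0.0624  0.1426] [ 0.1  0.2 -0.1]
[(23, [341.7, 206.0])] []
```

View pics/lid.png

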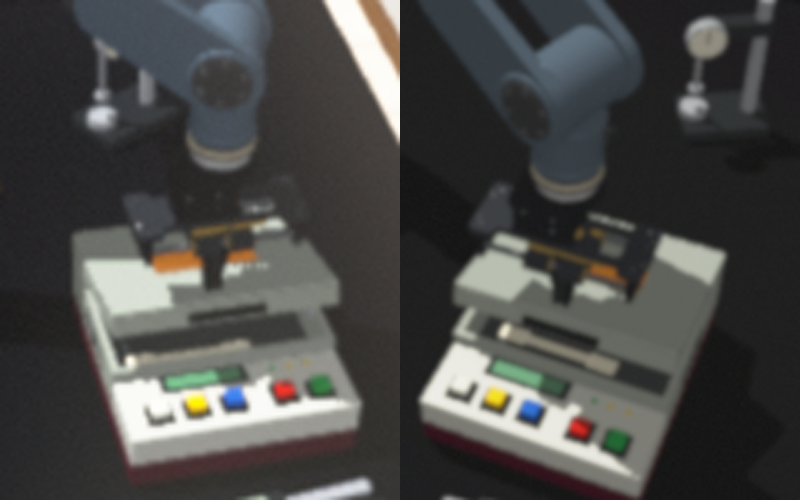

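The lid is nearly down, with the fingertips on its top near the front edge and a gap still at the front. I lower the rest slowly and watch the force.

Emit:
carry_out(dr=[[0,0,0],[0,0,0],[0,0,0],[0,0,0],[0,0,0],[0,0,0],[0,0,0],[0,0,0],[0,0,0]], translation=[[0,-0.2,-0.5],[0,-0.3,-1],[0,-0.4,-1.5],[0,-0.5,-2],[0,-0.6,-2.4],[0,-0.6,-2.8],[0,-0.6,-3.1],[0,-0.6,-3.3],[0,-0.6,-3.3]], grip=[0,0,0,0,0,0,0,0,0])

```text
time: 27.18
position: [0.5626, -0.068, 0.1102]
tool_rot: [0.686, 0.727, -0.0, -0.001]
ft_force: [-0.0, 0.1, 0.0]
grip_width: 0.0006
```

Emit:
carry_out(dr=[[0,0,0],[0,0,0],[0,0,0]], translation=[[0,0,-0.2],[0,0,-0.4],[0,0,-0.4]], grip=[0,0,0])

```text
time: 27.43
position: [0.5628, -0.0681, 0.1065]
tool_rot: [0.686, 0.727, -0.0, -0.0]
ft_force: [0.9, -0.2, 0.0]
grip_width: 0.0005
```

Emit:
carry_out(dr=[[0,0,0],[0,0,0],[0,0,0]], translation=[[0,0,-0.2],[0,0,-0.3],[0,0,-0.3]], grip=[0,0,0])

```text
time: 27.68
position: [0.563, -0.0682, 0.1036]
tool_rot: [0.686, 0.727, 0.0, -0.0]
ft_force: [-0.1, 0.4, 0.5]
grip_width: 0.0009
```

Emit:
carry_out(dr=[[0,0,0],[0,0,0],[0,0,0]], translation=[[0,0,-0.2],[0,0,-0.3],[0,0,-0.3]], grip=[0,0,0])

```text
time: 27.93
position: [0.5627, -0.068, 0.1004]
tool_rot: [0.686, 0.727, -0.0, -0.001]
ft_force: [0.2, 0.5, -0.1]
grip_width: 0.0011
```

Emit:
carry_out(dr=[[0,0,0],[0,0,0],[0,0,0]], translation=[[0,0,-0.2],[0,0,-0.3],[0,0,-0.3]], grip=[0,0,0])

```text
time: 28.18
position: [0.5632, -0.0682, 0.0987]
tool_rot: [0.686, 0.727, 0.0, 0.0]
ft_force: [-1.7, 0.0, 6.7]
grip_width: 0.0007
```

```bash
cat > gap.py <<'E'
from rig import robot
from h import *
d=pickle.load(open("c0.pkl","rb"))
o=robot.get_obs();print(round(o["time"],2),o["position"].round(4),o["ft_force"].round(1))
Z=lambda c,P:(lambda x:(c["camera_matrix"]@(x/x[2]))[:2])((np.linalg.inv(c["T"])@np.r_[P,1])[:3])
yaw=np.arctan2(.998,-.06);ex=np.array([np.cos(yaw),np.sin(yaw)]);ey=np.array([-ex[1],ex[0]])
O=np.array([.562,.107])-.15*ex
for k in("side","scene"):
    c=robot.camera(k);g=cv2.cvtColor(c["color"],cv2.COLOR_BGR2GRAY).astype(float)
    for yy in(.085,-.085):
        # profile down the front face of lid/chest at chest x=-60, heights 160..80 mm
        print(k,yy,[(z,int(cv2.getRectSubPix(g.astype(np.float32),(1,1),tuple(map(float,Z(c,np.r_[O+(-.062)*ex+yy*ey,z/1000]))))[0,0])) for z in range(170,78,-6)])
E
python3 gap.py
```

```text
28.18 [ 0.5632 -0.0682  0.0987] [-1.7  0.   6.7]
side 0.085 [(170, 224), (164, 224), (158, 224), (152, 224), (146, 224), (140, 224), (134, 219), (128, 177), (122, 137), (116, 126), (110, 126), (104, 124), (98, 124), (92, 125), (86, 129), (80, 154)]
side -0.085 [(170, 121), (164, 121), (158, 121), (152, 121), (146, 121), (140, 121), (134, 124), (128, 130), (122, 126), (116, 125), (110, 125), (104, 125), (98, 126), (92, 125), (86, 128), (80, 135)]
scene 0.085 [(170, 200), (164, 201), (158, 201), (152, 200), (146, 200), (140, 194), (134, 170), (128, 130), (122, 103), (116, 99), (110, 99), (104, 99), (98, 99), (92, 102), (86, 114), (80, 146)]
scene -0.085 [(170, 101), (164, 101), (158, 101), (152, 101), (146, 101), (140, 102), (134, 103), (128, 101), (122, 100), (116, 99), (110, 99), (104, 99), (98, 99), (92, 101), (86, 109), (80, 119)]
```

Force rose to 6.7 N and the image profile shows the lid's top edge at about 127 mm with no dark gap below it, so it is shut. One more firm press confirms it, then I lift off and go above the white key.

Emit:
carry_out(dr=[[0,0,0],[0,0,0],[0,0,0]], translation=[[0,0,-0.2],[0,0,-0.3],[0,0,-0.3]], grip=[0,0,0])

```text
time: 28.53
position: [0.5632, -0.0682, 0.0985]
tool_rot: [0.686, 0.727, 0.0, 0.001]
ft_force: [-6.4, 1.1, 23.2]
grip_width: 0.0003
```

Emit:
carry_out(dr=[[0,0,0],[0,0,0],[0,0,0],[0,0,0],[0,0,0],[0,0,0],[0,0,0]], translation=[[0,0,3],[0,0,6],[0,-2,9],[-3,-6,9],[-6,-8,9],[-7.7,-9.7,9],[-7.7,-9.7,9]], grip=[0,0,0,0,0,0,0])

```text
time: 29.12
position: [0.4824, -0.1674, 0.1848]
tool_rot: [0.688, 0.726, -0.001, -0.001]
ft_force: [-0.2, 0.1, 0.1]
grip_width: 0.0004
```

```bash
python3 gap.py; python3 - <<'E'
from rig import robot
from h import *
a,b=(robot.camera(n) for n in("scene","side"))
for n in("white","yellow","blue","red","green"):
    for c,B in((a,(270,265,370,310)),(b,(310,235,380,262))):
        for ar,p in blobs(c,n,B):
            if 12<ar<90:print(n,ar,p,plane(c,p,.095).round(4))
# white cap: brightest contrast vs bezel: threshold local
for k,c,B in(("scene",a,(278,266,302,292)),("side",b,(308,244,326,262))):
    x0,y0,x1,y1=B;print(k);print(cv2.cvtColor(c["color"],cv2.COLOR_BGR2GRAY)[y0:y1,x0:x1])
E
```

```text
29.12 [ 0.4824 -0.1674  0.1848] [-0.2  0.1  0.1]
side 0.085 [(170, 60), (164, 74), (158, 94), (152, 143), (146, 195), (140, 219), (134, 219), (128, 177), (122, 136), (116, 126), (110, 124), (104, 124), (98, 124), (92, 124), (86, 127), (80, 154)]
side -0.085 [(170, 121), (164, 121), (158, 121), (152, 122), (146, 121), (140, 121), (134, 123), (128, 130), (122, 126), (116, 125), (110, 125), (104, 126), (98, 125), (92, 125), (86, 127), (80, 135)]
scene 0.085 [(170, 195), (164, 200), (158, 200), (152, 200), (146, 200), (140, 195), (134, 170), (128, 130), (122, 104), (116, 99), (110, 99), (104, 99), (98, 99), (92, 102), (86, 114), (80, 146)]
scene -0.085 [(170, 101), (164, 101), (158, 102), (152, 101), (146, 101), (140, 102), (134, 103), (128, 102), (122, 100), (116, 98), (110, 99), (104, 99), (98, 99), (92, 101), (86, 109), (80, 120)]
white 27 [334.0, 248.6] [ 0.5475 -0.1617  0.095 ]
yellow 55 [302.9, 279.5] [ 0.5312 -0.1683  0.095 ]
yellow 30 [328.5, 251.4] [ 0.5248 -0.1724  0.095 ]
blue 41 [317.1, 284.9] [ 0.5742 -0.1672  0.095 ]
blue 20 [339.8, 249.6] [ 0.5672 -0.1702  0.095 ]
red 59 [
[... 3476 characters left out ...]
236 225 243 245 209 137]
 [250 250 250 249 243 186 157 227 247 249 247 239 218 192 235 246 232 163]
 [250 250 250 250 245 204 144 178 216 221 214 194 169 151 213 239 234 176]
 [249 250 250 250 248 232 163 136 160 160 146 134 119 109 158 198 198 157]
 [247 250 250 250 249 242 179 116 116 109 105 119 134 139 159 175 166 146]
 [245 250 250 250 250 245 209 157 143 145 157 192 221 228 230 225 185 152]
 [242 249 250 250 250 248 240 231 229 229 232 240 246 248 247 243 208 164]
 [233 247 250 250 250 250 249 248 248 247 247 248 248 247 245 240 220 180]
 [221 245 249 249 249 249 248 246 245 243 241 237 231 224 217 209 193 171]
 [213 239 244 243 240 237 231 223 217 211 205 198 189 177 170 167 162 158]]
```

The lid is firmly shut: 23 N did not move it further and its edge is unchanged. From the lid contact, the real fingertip is about 26 mm above the TCP value, so I expect key contact near TCP z 0.071. The white key is at about (0.486, -0.1645); I press it in small steps.

Emit:
carry_out(dr=[[0,0,0],[0,0,0],[0,0,0],[0,0,0],[0,0,0],[0,0,0]], translation=[[0,0,-3],[0,0,-6],[0,0,-9],[0,0,-10.5],[0,0,-10.8],[0,0,-10.8]], grip=[0,0,0,0,0,0])

```text
time: 29.82
position: [0.4862, -0.1641, 0.0756]
tool_rot: [0.686, 0.728, -0.0, -0.001]
ft_force: [0.8, -0.4, 0.3]
grip_width: 0.0003
```

Emit:
carry_out(dr=[[0,0,0],[0,0,0],[0,0,0]], translation=[[0,0,-0.3],[0,0,-0.6],[0,0,-0.6]], grip=[0,0,0])

```text
time: 30.07
position: [0.4868, -0.1654, 0.0715]
tool_rot: [0.686, 0.727, 0.0, 0.001]
ft_force: [-0.8, -0.9, -0.1]
grip_width: 0.001
```

Emit:
carry_out(dr=[[0,0,0],[0,0,0],[0,0,0]], translation=[[0,0,-0.2],[0,0,-0.4],[0,0,-0.4]], grip=[0,0,0])

```text
time: 30.32
position: [0.4867, -0.1656, 0.0673]
tool_rot: [0.686, 0.727, 0.0, 0.001]
ft_force: [1.5, 0.9, 2.3]
grip_width: 0.0007
```

Emit:
carry_out(dr=[[0,0,0],[0,0,0],[0,0,0]], translation=[[0,0,-0.2],[0,0,-0.3],[0,0,-0.3]], grip=[0,0,0])

```text
time: 30.57
position: [0.4868, -0.1656, 0.0642]
tool_rot: [0.686, 0.727, 0.0, 0.001]
ft_force: [1.7, 0.4, 4.5]
grip_width: 0.0003
```

Emit:
carry_out(dr=[[0,0,0],[0,0,0],[0,0,0]], translation=[[0,0,-0.2],[0,0,-0.2],[0,0,-0.2]], grip=[0,0,0])

```text
time: 30.82
position: [0.4868, -0.1656, 0.0636]
tool_rot: [0.686, 0.727, 0.0, 0.001]
ft_force: [-1.7, 1.4, 14.3]
grip_width: 0.0003
```

The white key shows the spring curve (2.3, 4.5, then a 14 N stop): fully down. I release it and go on to blue.

Emit:
carry_out(dr=[[0,0,0],[0,0,0],[0,0,0],[0,0,0],[0,0,0],[0,0,0],[0,0,0],[0,0,0],[0,0,0],[0,0,0],[0,0,0]], translation=[[0,0,2],[0,0,5],[0,0,5],[3,0.2,5],[6,0.4,5],[8.3,0.5,5],[8.3,0.5,5],[8.3,0.5,4],[8.3,0.5,2.5],[8.3,0.5,1.2],[8.3,0.5,1.2]], grip=[0,0,0,0,0,0,0,0,0,0,0])

```text
time: 31.73
position: [0.5646, -0.1587, 0.07]
tool_rot: [0.686, 0.727, -0.002, -0.005]
ft_force: [-1.2, -0.3, -0.7]
grip_width: 0.0005
```

Emit:
carry_out(dr=[[0,0,0],[0,0,0],[0,0,0],[0,0,0]], translation=[[0,0,-0.3],[0,0,-0.6],[0,0,-0.8],[0,0,-0.8]], grip=[0,0,0,0])

```text
time: 32.07
position: [0.5681, -0.1602, 0.066]
tool_rot: [0.686, 0.727, -0.0, -0.001]
ft_force: [-2.8, 0.3, 3.7]
grip_width: 0.0005
```

Emit:
carry_out(dr=[[0,0,0],[0,0,0],[0,0,0]], translation=[[0,0,-0.2],[0,0,-0.4],[0,0,-0.4]], grip=[0,0,0])

```text
time: 32.32
position: [0.5687, -0.1603, 0.0636]
tool_rot: [0.686, 0.727, -0.0, 0.0]
ft_force: [-4.7, 0.3, 12.4]
grip_width: 0.0001
```

Blue is fully down (3.7, then a 12.4 N stop). Now release and move to green, passing high over red.

Emit:
carry_out(dr=[[0,0,0],[0,0,0],[0,0,0],[0,0,0],[0,0,0],[0,0,0],[0,0,0],[0,0,0],[0,0,0],[0,0,0],[0,0,0],[0,0,0]], translation=[[0,0,2],[0,0,5],[0,0,5],[3,0.2,5],[6,0.4,5],[9,0.6,5],[10,0.6,5],[10,0.6,5],[10,0.6,4],[10,0.6,2.5],[10,0.6,1.2],[10,0.6,1.2]], grip=[0,0,0,0,0,0,0,0,0,0,0,0])

```text
time: 33.32
position: [0.6651, -0.1532, 0.0698]
tool_rot: [0.687, 0.727, -0.002, -0.004]
ft_force: [-0.0, -0.1, -0.5]
grip_width: 0.0004
```

Emit:
carry_out(dr=[[0,0,0],[0,0,0],[0,0,0],[0,0,0]], translation=[[0,0,-0.3],[0,0,-0.6],[0,0,-0.8],[0,0,-0.8]], grip=[0,0,0,0])

```text
time: 33.65
position: [0.6686, -0.1545, 0.0663]
tool_rot: [0.686, 0.727, -0.0, -0.0]
ft_force: [-2.2, 0.2, 3.3]
grip_width: 0.0004
```

Emit:
carry_out(dr=[[0,0,0],[0,0,0],[0,0,0]], translation=[[0,0,-0.2],[0,0,-0.4],[0,0,-0.4]], grip=[0,0,0])

```text
time: 33.9
position: [0.6691, -0.1545, 0.0637]
tool_rot: [0.686, 0.727, -0.0, 0.0]
ft_force: [-5.2, 0.5, 9.9]
grip_width: 0.0004
```

Green is fully down (3.3, then a 9.9 N stop). I release it, rise clear, check the lid and keys, and hand in.

Emit:
carry_out(dr=[[0,0,0],[0,0,0],[0,0,0],[0,0,0],[0,0,0],[0,0,0],[0,0,0],[0,0,0]], translation=[[0,0,2],[0,0,5],[0,0,9],[0,0,13],[0,0,17],[0,0,20],[0,0,20],[0,0,20]], grip=[0,0,0,0,0,0,0,0])

```text
time: 34.57
position: [0.671, -0.1548, 0.2649]
tool_rot: [0.686, 0.727, 0.001, 0.003]
ft_force: [-0.6, 0.2, -1.0]
grip_width: 0.0006
```

```bash
python3 gap.py; python3 - <<'E'
from rig import robot
from h import *
d=pickle.load(open("c0.pkl","rb"));a,b=(robot.camera(n) for n in("scene","side"))
for n in("yellow","blue","red","green"):print(n,blobs(d["side"],n,(310,235,380,262)),blobs(b,n,(310,235,380,262)))
for k,c,B in(("side",b,(320,270,390,320)),("scene",a,(270,315,360,350))):
    x0,y0,x1,y1=B;print("caliper diff",k,cv2.absdiff(d[k]["color"],c["color"])[y0:y1,x0:x1].mean().round(2))
print(robot.hand_in())
E
```

```text
34.57 [ 0.671  -0.1548  0.2649] [-0.6  0.2 -1. ]
side 0.085 [(170, 225), (164, 225), (158, 225), (152, 225), (146, 225), (140, 225), (134, 220), (128, 179), (122, 137), (116, 127), (110, 126), (104, 126), (98, 126), (92, 126), (86, 130), (80, 155)]
side -0.085 [(170, 122), (164, 122), (158, 122), (152, 122), (146, 122), (140, 122), (134, 125), (128, 130), (122, 127), (116, 125), (110, 127), (104, 126), (98, 127), (92, 128), (86, 129), (80, 136)]
scene 0.085 [(170, 200), (164, 201), (158, 200), (152, 200), (146, 200), (140, 195), (134, 170), (128, 130), (122, 103), (116, 99), (110, 99), (104, 99), (98, 99), (92, 102), (86, 114), (80, 147)]
scene -0.085 [(170, 101), (164, 101), (158, 101), (152, 101), (146, 101), (140, 102), (134, 103), (128, 102), (122, 100), (116, 98), (110, 99), (104, 98), (98, 99), (92, 101), (86, 109), (80, 119)]
yellow [(27, [328.6, 251.1])] [(27, [328.6, 251.1])]
blue [(20, [339.8, 249.6])] [(21, [339.8, 249.4])]
red [(24, [354.7, 246.9])] [(20, [355.2, 247.3])]
green [(17, [365.6, 245.1])] [(9, [365.7, 245.1])]
caliper diff side 1.21
caliper diff scene 0.83
the job is handed in; nothing more can be done
None
```

The job is done and handed in at about 34.6 s. The stay is broken, the lid is shut, and white, blue and green were pressed in that order, each fully down and let go before the next.

**What went wrong on the way**
- **Fingertip height:** the first two attempts at the knee never touched it. The real fingertips turned out to end about 22–26 mm above the reported TCP, judging by the knee, lid and key contacts.
- **Knee pulled back:** on three later presses the knee moved but was back at its locked position after I lifted off. On the last of these I saw why: the upper link had wedged in the slit between the shut fingers, with about 11–13 N of sideways force. I then eased back and opened the fingers slightly, and the knee stayed bent at about 33 mm.

**Last checks**
- **Lid:** its front edge reads about 127 mm high against an expected 125, with no gap below. It took a 23 N press without moving, and the reading was the same before hand-in.
- **Keys:** each pressed key showed the spring force and then a hard stop at 10–14 N. I passed well above yellow and red and never pressed them. The visible key positions in the side view matched the start picture.
- **Caliper:** its area of both pictures is essentially unchanged.
- **Not checked:** the specimens are under the shut lid. I did not compare the other bench items, but the arm never went near them.

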